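Put the sample jars and weight case away

TASK

Clear the weighing place: pull the drawer out to its stop, then lift every sample jar straight up out of the light stand, so that the stand neither tips nor shifts from its place, and stand the jars upright on the floor of the drawer's wide left bay. Put the wooden weight case upright in the narrow right bay too, then push the drawer fully shut with everything in it still upright. Leave the other things on the bench alone.

Things in the scene. Friction and masses are not known exactly. Their poses are not given: they have to be found in the camera images.
- drawer (a joint): the drawer's travel in m: 0 = fully shut, 0.15 = pulled out to its stop. It slides level along the drawer unit's front-back direction (out towards the robot), with about 1.5 N of friction, and stays where it is left. The unit is a fixed white box 350 mm wide, 122 mm tall, on the bench; its one drawer fills its front, the front panel's top edge is at 116 mm height
- handle (a point): middle of the drawer's bar handle: a level round bar 10 mm thick, 100 mm long, 45 mm (centre) off the panel's face, its centre 90 mm above the bench (the gap behind it is 40 mm). Axes: x points into the unit (the drawer opens along -x), y along the bar, z up. It moves with the drawer
- wide_bay (a point): centre of the floor of the drawer's wide bay (the left one, seen from the robot), moves with the drawer. Axes as the handle's. Floor 20 mm above the bench; inside 173 mm (x) by 218 mm (y), walls 6 mm thick, 74 mm high. With the drawer at its stop, x from -86 to +55 mm is out in the open; the rest is under the unit's top (its underside is 114 mm above the bench)
- narrow_bay (a point): centre of the floor of the drawer's narrow bay (the right one), moves with the drawer. Axes as the handle's. Floor 20 mm above the bench; inside 173 mm (x) by 85 mm (y), parted from the wide bay by a wall 6 mm thick, 69 mm high; same open stretch in x
- stand: light loose white plastic jar stand (60 g), 207 mm long (its y), 44 mm wide (its x), 45 mm tall; origin at the centre of its underside, z up. Five square pockets, 29 mm wide, in a row along its y every 42 mm (at -84, -42, 0, 42, 84 mm); pocket floors 4 mm above its underside
- case: wooden weight case, a loose upright block 40 mm (its x) by 56 mm (its y) by 50 mm tall, 200 g, standing on the bench; origin at the centre of its underside, z up
- jar0: round sample jar with flat white screw cap, 26 mm in diameter over its whole length, 75 mm tall, about 45 g (hidden variation), upright in one pocket of the stand with 1.5 mm play all round and 34 mm showing above it; origin at the centre of its underside, z up along its axis. May be absent
- jar1: round sample jar with flat white screw cap, 26 mm in diameter over its whole length, 75 mm tall, about 45 g (hidden variation), upright in one pocket of the stand with 1.5 mm play all round and 34 mm showing above it; origin at the centre of its underside, z up along its axis. May be absent
- jar2: round sample jar with flat white screw cap, 26 mm in diameter over its whole length, 75 mm tall, about 45 g (hidden variation), upright in one pocket of the stand with 1.5 mm play all round and 34 mm showing above it; origin at the centre of its underside, z up along its axis. May be absent
- jar3: round sample jar with flat white screw cap, 26 mm in diameter over its whole length, 75 mm tall, about 45 g (hidden variation), upright in one pocket of the stand with 1.5 mm play all round and 34 mm showing above it; origin at the centre of its underside, z up along its axis. May be absent
- jar4: round sample jar with flat white screw cap, 26 mm in diameter over its whole length, 75 mm tall, about 45 g (hidden variation), upright in one pocket of the stand with 1.5 mm play all round and 34 mm showing above it; origin at the centre of its underside, z up along its axis. May be absent
- bucket: white bucket with lid, 100 mm wide, 105 mm tall; a bystander
- tub: small low white tub with lid, 60 mm wide, 45 mm tall; a bystander
- bottle: grey bottle with a blue cap, 66 mm wide, 160 mm tall; a bystander
- beaker: open glass beaker, 72 mm wide, 90 mm tall; a bystander
- brush: hand brush lying on the bench; a bystander
- spatula: spatula 180 mm long lying on the bench; a bystander

How it is judged:
By the outcome, as a careful person would: the job done as asked, in the order asked, and still so for the second after the job is handed in, with the robot touching nothing.
Of jar0, jar1, jar2, jar3, jar4 only 3 to 5 are there at a start; the rules pass over those that are not, and their reading is None.
At some moment in a run one of case may be knocked a few centimetres aside while the robot is not near it.
It also fails if it takes over 210 s, if anything falls off the work surface, if the arm or the gripper's body presses on something with over 40 N, if the wrist force passes 120 N, or if a joint passes its speed limit or range.

ROBOT

A 6-joint arm with a two-finger parallel gripper is mounted at the origin on the work surface. World frame = base frame: x ahead of the robot, y to its left, z up, the work surface at z = 0. Lengths are in m, angles in rad, forces in N, time in s.
With the tool pointing down it reaches from about 0.275 to 0.85 m from the base axis. Payload 19 kg.
Tool frame: the origin (TCP) lies on the centre line of the jaws, within the pads' length; the fingertips stand 25 mm ahead of it and the grasp point (between the pads) lies 6 mm ahead of it (tips_ahead is the distance from the TCP to the fingertips, in m); z points along the fingers, y is the direction in which the jaws open and shut (so a half turn about z gives the same grasp; the last joint's range is limited). The gripper opens to 85 mm and grips with 20 to 120 N. Pads are 22 mm wide; open, the fingers measure 114 mm over their backs; the gripper's body (76 mm by 85 mm) begins 54 mm behind the grasp point. The pads swing forward as they close: fully open they stand 13 mm farther back than shut.
Start: joints at [-1.452, 0.15, 1.437, -0, 1.554, -0.134], TCP at [0.144, -0.557, 0.256] pointing down, gripper open.
Joint ranges: [-2.8, 2.8], [-0.68, 2.1], [0.12, 2.68], [-1.39, 4.53], [0.16, 2.79], [-2.81, 2.81]. Speed limits (rad/s): [1.89, 1.89, 2.22, 3.01, 3.01, 3.01].

INTERFACE

Orientations are given as a unit quaternion [x, y, z, w].
In Python, from bench import * gives the robot as it stands.
- The arm moves only by the tool send_rows, never from a script. Its argument "plan" is a list of rows, each an object of numbers: "x", "y", "z": the shift along the tool's x, y, z in mm; "ax", "ay", "az": the turn, a rotation vector about the tool's x, y, z in degrees; "hand": the closure, from -1 (fully open) to 1 (shut). A call has exactly 5 rows; each row shifts and turns the pose as measured when the row begins, along the tool's axes as they then stand; what a row does not reach is not made up. A row lasts 1/12 s, in which the tool goes at most 41.7 mm and 7.16 degrees, less where a joint would pass 70% of its speed; a pose out of reach is approached as far as the arm can. A call with a gripper value outside its range is refused whole. The fingers move at their own pace and stop on an object; the grip force is fixed at half the most. Time passes only in rows, so rows that do not move let the fingers close, or fill a call up. It gives the time, the measured TCP pose, the force and the opening at its end, in the units of the state.
- sense(): the state, without advancing time (a new reading comes with each control period).
- read_camera(name): name is "side" or "top"; returns a dict with "color" (420x560x3 uint8, red, green, blue), "vertical_fov" (degrees; the focal length in pixels is half the picture's height over the tangent of half this angle, whatever the lens; pixels are square), "cx", "cy" (the principal point, pixels), "k1" (the pictures are not rectified: a ray, as slopes to the right and down, at radius r is drawn at 1 + k1 r^2 times it, then the intrinsics apply), "extrinsics" (4x4, takes a point from world to camera coordinates). Camera axes: x right, y up, looking along -z (the intrinsics and any distortion apply to the point x, -y, -z); pixel columns grow to the right and rows downward; lengths in m; the calibration is good to about 2 mm. A picture is of the moment at which its call begins. There is no depth.
- sign_off(): hands the job in, once; it reports no verdict.
The state is a dict: "time": time; "joint_pos": joint angles; "qd": joint speeds; "joint_torque": joint torques, N m; "tcp_pos": TCP position; "tool_rot": TCP orientation; "ft_force": force on the tool from outside, world axes, zero at the start; "wrist_torque": the same for the moment, N m; "opening": finger opening in m.
Only numpy, scipy, OpenCV 4.12 (cv2) and the standard library are available. Lean on these libraries where they do the work, as an engineer would, in place of code of your own. Each camera call takes 0.05 s, during which the arm holds its last target. There are 200 camera calls.

## Working session

There is one attempt and no reset: what is moved stays moved. The work goes in short steps, Python scripts to look and compute and a tool call to move; the robot and the scene stay as the last step left them, time stands still between calls to the robot, and variables do not carry over. Pictures are saved under pics/ and viewed, about 12 in all and at most 16, crops included, and the job is handed in when it is done.

Besides the shell and the picture viewer there is one more tool, called after "Emit:" as name(argument=value, ...) on one line, values as JSON. send_rows: Moves the arm, as the interface text tells. Its arguments: {"type":"object","properties":{"plan":{"type":"array"}},"required":["plan"]}

```bash
ls; mkdir -p pics; cat > h.py <<'E'
from bench import *
import numpy as np, cv2
from scipy.spatial.transform import Rotation as R
def cam(n):
    c=read_camera(n); return c
def K(c):
    f=c["color"].shape[0]/2/np.tan(np.radians(c["vertical_fov"])/2); return f
def ray(c,u,v):
    f=K(c); d=np.array([(u-c["cx"])/f,(v-c["cy"])/f]); s=d.copy()
    for _ in range(20): s=d/(1+c["k1"]*(s@s))
    E=np.array(c["extrinsics"]); Rm=E[:3,:3]; o=-Rm.T@E[:3,3]
    w=Rm.T@np.array([s[0],-s[1],-1.]); return o,w/np.linalg.norm(w)
def onz(c,u,v,z):
    o,w=ray(c,u,v); return o+w*(z-o[2])/w[2]
def proj(c,p):
    E=np.array(c["extrinsics"]); q=E[:3,:3]@np.array(p)+E[:3,3]
    s=np.array([q[0],-q[1]])/-q[2]; s=s*(1+c["k1"]*(s@s)); f=K(c)
    return np.array([c["cx"]+f*s[0],c["cy"]+f*s[1]])
def two(c1,p1,c2,p2):
    o1,w1=ray(c1,*p1);o2,w2=ray(c2,*p2)
    t=np.linalg.lstsq(np.c_[w1,-w2],o2-o1,rcond=None)[0]
    a=o1+t[0]*w1;b=o2+t[1]*w2; return (a+b)/2,np.linalg.norm(a-b)
def save(c,n): cv2.imwrite("pics/"+n,cv2.cvtColor(c["color"],cv2.COLOR_RGB2BGR))
E
python3 - <<'E'
from h import *
np.set_printoptions(precision=4,suppress=True)
print(sense())
for n in("side","top"):
    c=cam(n); save(c,n+"0.png"); E=np.array(c["extrinsics"]); print(n,K(c),c["cx"],c["cy"],c["k1"],-E[:3,:3].T@E[:3,3]); print(E)
E
```

```text
pics
{'time': 0.0, 'joint_pos': array([-1.452 ,  0.151 ,  1.438 ,  0.0001,  1.5538, -0.134 ]), 'qd': array([ 0.0007, -0.    , -0.0002, -0.0009,  0.0018,  0.0003]), 'joint_torque': array([  0.0019, -71.3046, -57.0874,   0.0001,   0.0089,  -0.    ]), 'tcp_pos': array([ 0.1438, -0.5565,  0.2557]), 'tool_rot': array([ 0.992 ,  0.1261,  0.    , -0.0006]), 'ft_force': array([-0.0446, -1.1015, -0.3042]), 'wrist_torque': array([-0.0144, -0.002 , -0.0288]), 'opening': 0.08527136760474782}
side 448.873717602305 281.78719511242434 212.0989271614841 -0.05614659052199741 [-0.0619  0.7753  0.7448]
[[-0.7673 -0.6411  0.0134  0.4396]
 [ 0.3666 -0.4214  0.8295 -0.2683]
 [-0.5262  0.6414  0.5584 -0.9457]
 [ 0.      0.      0.      1.    ]]
top 512.5911193604438 277.7233171447026 212.49032221567398 -0.16255192609741828 [0.4754 0.0331 1.7247]
[[ 0.0183 -0.9998  0.0013  0.0221]
 [ 0.997   0.0183  0.075  -0.6039]
 [-0.075  -0.      0.9972 -1.6841]
 [ 0.      0.      0.      1.    ]]
```

View pics/top0.png

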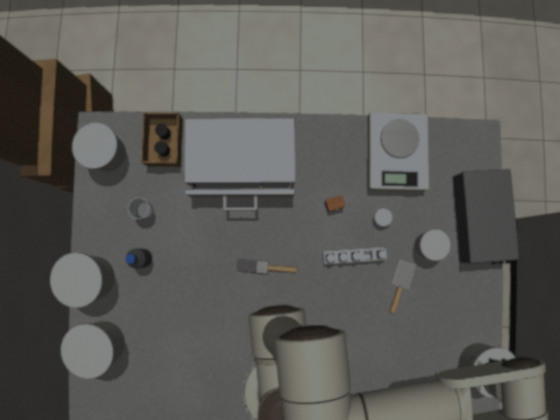

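View pics/side0.png

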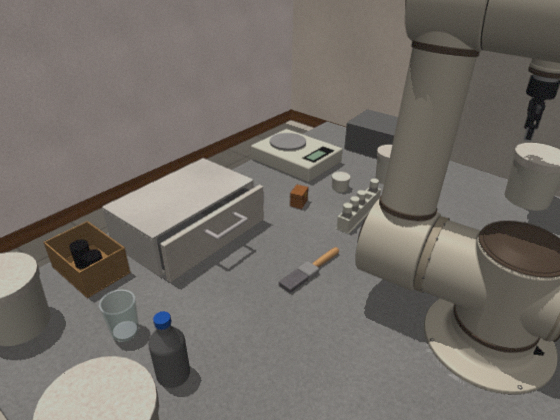

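The top view shows the drawer unit (185–295, 118–205) with the handle at about (240,210), the case at (335,203) and the stand at (323–387, 256). The side view agrees: handle (227,225), case (299,196), stand (360,207). I'll zoom in on these next.

```bash
python3 - <<'E'
from h import *
a=cv2.imread("pics/top0.png");b=cv2.imread("pics/side0.png")
r=lambda i,x,y,w,h,s:cv2.convertScaleAbs(cv2.resize(i[y:y+h,x:x+w],None,fx=s,fy=s,interpolation=cv2.INTER_CUBIC),alpha=1.6,beta=10)
o=np.zeros((600,800,3),np.uint8)
o[:300,:400]=r(a,310,190,80,60,5)[:300,:400]
o[:300,400:800]=r(a,315,230,80,60,5)
o[300:,:400]=r(a,178,165,133,100,3)[:300,:399].repeat(1,0) if 0 else cv2.resize(r(a,178,165,130,97,3),(400,300))
o[300:,400:]=r(b,285,165,100,75,4)
cv2.imwrite("pics/z0.png",o)
E
```

```text
(no output)
```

View pics/z0.png

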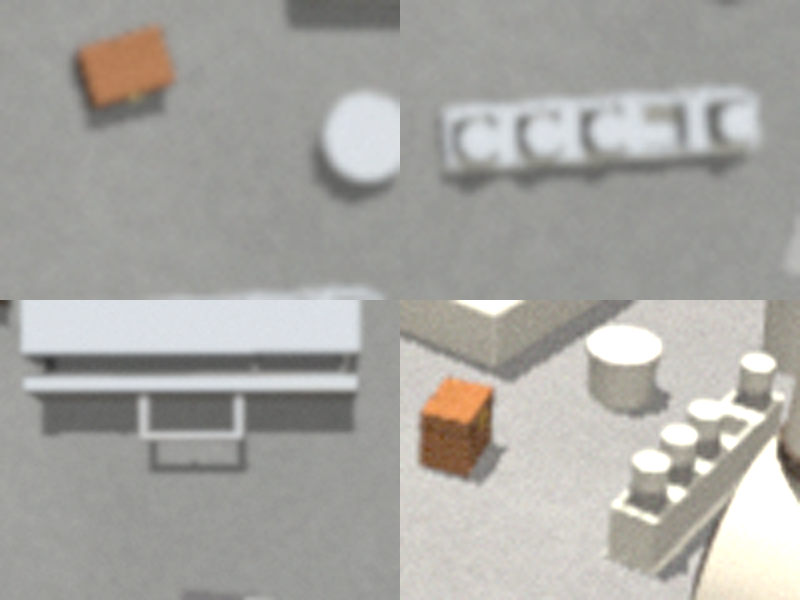

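Four jars are in the stand, in pockets 1, 2, 3 and 5 from the left; pocket 4 is empty. The drawer is slightly ajar. Next I triangulate.

```bash
cat >> h.py <<'E'
def casemask(c):
    h=cv2.cvtColor(c["color"],cv2.COLOR_RGB2HSV); return h
E
python3 - <<'E'
from h import *
np.set_printoptions(precision=4,suppress=True)
t=cam("top");s=cam("side")
T=lambda x,y:(315+(x-400)/5-.4,230+y/5-.4)
S=lambda x,y:(285+(x-400)/4-.4,165+(y-300)/4-.4)
print("caps")
for a,b in zip([(480,138),(544,133),(607,128),(735,121)],[(652,460),(680,436),(707,411),(757,363)]):
    print(two(t,T(*a),s,S(*b)), onz(t,*T(*a),.079))
print("stand top corners",[onz(t,*T(*p),.045) for p in [(442,107),(757,88),(760,150),(443,173)]])
print("stand top corner L back 2v",two(t,T(443,160),s,S(610,510)))
G=lambda x,y:(178+x*130/400-.3,165+(y-300)*97/300-.3)
print("bar",[onz(t,*G(*p),.095) for p in [(140,434),(191,434),(242,434)]])
print("panel front top",[onz(t,*G(*p),.116) for p in [(23,390),(357,389)]])
print("unit front top",[onz(t,*G(*p),.122) for p in [(20,353),(360,352)]])
# bar in side: handle ends ~ (207,231)-(245,215)
print("bar2v",two(t,G(191,434),s,(226,224)))
h=cv2.cvtColor(t["color"],cv2.COLOR_RGB2HSV); 
m=cv2.inRange(h,(3,110,60),(18,255,255)); m[:, :300]=0;m[:, 365:]=0;m[:180]=0;m[230:]=0
cn=max(cv2.findContours(m,0,2)[0],key=cv2.contourArea); r=cv2.minAreaRect(cn); print(r)
bp=[onz(t,*p,.05) for p in cv2.boxPoints(r)]; print("case",np.array(bp),np.mean(bp,0))
hs=cv2.cvtColor(s["color"],cv2.COLOR_RGB2HSV); ms=cv2.inRange(hs,(3,110,60),(18,255,255)); ms[:, :285]=0;ms[:,315:]=0;ms[:180]=0;ms[215:]=0
cc=max(cv2.findContours(ms,0,2)[0],key=cv2.contourArea);print(cv2.boundingRect(cc))
c0=np.mean(bp,0); print("case top proj side",[proj(s,p) for p in bp], "zoom S corners", S(452,378),S(493,388),S(421,410),S(470,420))
E
```

```text
caps
(array([ 0.4572, -0.1403,  0.0751]), np.float64(0.0029179201733026635)) [ 0.4585 -0.1391  0.079 ]
(array([ 0.4608, -0.1819,  0.0734]), np.float64(0.0033682950867000103)) [ 0.4623 -0.1803  0.079 ]
(array([ 0.4643, -0.2229,  0.0738]), np.float64(0.004185891821801765)) [ 0.4661 -0.221   0.079 ]
(array([ 0.4705, -0.3058,  0.0754]), np.float64(0.0027943644761966747)) [ 0.4717 -0.3043  0.079 ]
stand top corners [array([ 0.478 , -0.1174,  0.045 ]), array([ 0.4936, -0.3258,  0.045 ]), array([ 0.4528, -0.3282,  0.045 ]), array([ 0.4349, -0.1187,  0.045 ])]
stand top corner L back 2v (array([ 0.4536, -0.1114,  0.0496]), np.float64(0.024217701273549573))
bar [array([0.6091, 0.2077, 0.095 ]), array([0.61  , 0.1546, 0.095 ]), array([0.611 , 0.1016, 0.095 ])]
panel front top [array([0.6505, 0.3279, 0.116 ]), array([ 0.6575, -0.0162,  0.116 ])]
unit front top [array([0.6879, 0.3312, 0.122 ]), array([ 0.6948, -0.0185,  0.122 ])]
bar2v (array([0.6144, 0.1587, 0.0965]), np.float64(0.012283026173160716))
((334.3999938964844, 203.2000274658203), (11.384199142456055, 16.443843841552734), 71.56504821777344)
case [[ 0.6441 -0.1208  0.05  ]
 [ 0.6623 -0.1722  0.05  ]
 [ 0.6268 -0.1844  0.05  ]
 [ 0.6087 -0.1331  0.05  ]] [ 0.6354 -0.1526  0.05  ]
(291, 185, 17, 24)
case top proj side [array([289.704 , 191.8622]), array([295.6405, 183.2592]), array([307.2624, 185.6187]), array([301.6382, 194.349 ])] zoom S corners (297.6, 184.1) (307.85, 186.6) (289.85, 192.1) (302.1, 194.6)
```

Emit:
send_rows(plan=[{"x": 0,"y": 0,"z": 0,"ax": 0,"ay": 0,"az": -7,"hand": 0.25},{"x": 0,"y": 0,"z": 0,"ax": 0,"ay": 0,"az": -7,"hand": 0.25},{"x": 0,"y": 0,"z": 0,"ax": 0,"ay": 0,"az": -7,"hand": 0.25},{"x": 0,"y": 0,"z": 0,"ax": 0,"ay": 0,"az": -7,"hand": 0.25},{"x": 0,"y": 0,"z": 0,"ax": 0,"ay": 0,"az": -7,"hand": 0.25}])

```text
time: 0.62
tcp_pos: [0.1438, -0.5563, 0.255]
tool_rot: [0.906, 0.424, 0.0, -0.001]
ft_force: [0.6, 0.2, -0.6]
opening: 0.0317
```

Emit:
send_rows(plan=[{"az": -7,"hand": 0.25},{"az": -7,"hand": 0.25},{"az": -7,"hand": 0.25},{"az": -7,"hand": 0.25},{"az": -7,"hand": 0.25}])

```text
validation failed for argument at $.pl...
```

```bash
cat >> h.py <<'E'
def go(x,y,z,yaw):
    "tool-frame shift (mm) and turn (deg) from the present TCP pose to a tool-down pose with tool x at yaw"
    s=sense(); q=R.from_quat(s["tool_rot"]); c,n=np.cos(np.radians(yaw)),np.sin(np.radians(yaw))
    t=R.from_matrix(np.array([[c,n,0],[n,-c,0],[0,0,-1]]))
    d=q.inv().apply(np.array([x,y,z])-s["tcp_pos"])*1000; r=(q.inv()*t).as_rotvec(degrees=True)
    X=q.apply([1,0,0])
    print("t",round(s["time"],2),"tcp",s["tcp_pos"].round(4),"yaw",np.degrees(np.arctan2(X[1],X[0])).round(2),"F",s["ft_force"].round(1),"op",round(s["opening"]*1000,1),"j6",s["joint_pos"][5].round(2)," SHIFT",d.round(1),"TURN",r.round(2))
E
python3 -c "
from h import *
go(.61,.155,.22,91.1)"
```

```text
t 0.62 tcp [ 0.1438 -0.5563  0.255 ] yaw 50.15 F [ 0.6  0.2 -0.6] op 31.7 j6 -0.76  SHIFT [844.8 -97.7  36.6] TURN [ -0.06  -0.13 -40.95]
```

Emit:
send_rows(plan=[{"x": 0,"y": 0,"z": 0,"ax": 0,"ay": 0,"az": -7,"hand": 0.25},{"x": 0,"y": 0,"z": 0,"ax": 0,"ay": 0,"az": -7,"hand": 0.25},{"x": 0,"y": 0,"z": 0,"ax": 0,"ay": 0,"az": -7,"hand": 0.25},{"x": 0,"y": 0,"z": 0,"ax": 0,"ay": 0,"az": -7,"hand": 0.25},{"x": 0,"y": 0,"z": 0,"ax": 0,"ay": 0,"az": -7,"hand": 0.25}])

```text
time: 1.03
tcp_pos: [0.1437, -0.556, 0.254]
tool_rot: [0.732, 0.682, 0.001, -0.002]
ft_force: [0.6, -0.2, 0.1]
opening: 0.0322
```

Emit:
send_rows(plan=[{"x": 0,"y": 0,"z": 0,"ax": 0,"ay": 0,"az": -6,"hand": 0.25},{"x": 33,"y": 22,"z": 0,"ax": 0,"ay": 0,"az": 0,"hand": 0.25},{"x": 33,"y": 22,"z": 0,"ax": 0,"ay": 0,"az": 0,"hand": 0.25},{"x": 33,"y": 22,"z": 0,"ax": 0,"ay": 0,"az": 0,"hand": 0.25},{"x": 33,"y": 22,"z": 0,"ax": 0,"ay": 0,"az": 0,"hand": 0.25}])

```text
time: 1.45
tcp_pos: [0.2238, -0.4198, 0.2512]
tool_rot: [0.691, 0.723, 0.002, -0.004]
ft_force: [1.6, 0.3, 0.8]
opening: 0.0321
```

Emit:
send_rows(plan=[{"x": 33,"y": 22,"z": 0,"ax": 0,"ay": 0,"az": 0,"hand": 0.25},{"x": 33,"y": 22,"z": 0,"ax": 0,"ay": 0,"az": 0,"hand": 0.25},{"x": 33,"y": 22,"z": 0,"ax": 0,"ay": 0,"az": 0,"hand": 0.25},{"x": 33,"y": 22,"z": 0,"ax": 0,"ay": 0,"az": 0,"hand": 0.25},{"x": 33,"y": 22,"z": 0,"ax": 0,"ay": 0,"az": 0,"hand": 0.25}])

```text
time: 1.87
tcp_pos: [0.3283, -0.2411, 0.2519]
tool_rot: [0.692, 0.722, 0.002, -0.003]
ft_force: [1.3, -0.9, -0.1]
opening: 0.0319
```

Emit:
send_rows(plan=[{"x": 33,"y": 22,"z": 0,"ax": 0,"ay": 0,"az": 0,"hand": 0.25},{"x": 33,"y": 22,"z": 0,"ax": 0,"ay": 0,"az": 0,"hand": 0.25},{"x": 33,"y": 22,"z": 0,"ax": 0,"ay": 0,"az": 0,"hand": 0.25},{"x": 33,"y": 22,"z": 0,"ax": 0,"ay": 0,"az": 0,"hand": 0.25},{"x": 33,"y": 22,"z": 0,"ax": 0,"ay": 0,"az": 0,"hand": 0.25}])

```text
time: 2.28
tcp_pos: [0.4334, -0.0615, 0.2541]
tool_rot: [0.693, 0.721, 0.003, -0.002]
ft_force: [0.8, -1.9, 1.3]
opening: 0.0321
```

```bash
python3 -c "
from h import *
go(.61,.155,.2,91.1)"
```

```text
t 2.28 tcp [ 0.4334 -0.0615  0.2541] yaw 92.32 F [ 0.8 -1.9  1.3] op 32.1 j6 -0.36  SHIFT [208.8 185.1  55.7] TURN [ 0.08 -0.36  1.22]
```

Emit:
send_rows(plan=[{"x": 30,"y": 26,"z": 0,"ax": 0,"ay": 0,"az": 1,"hand": 0.25},{"x": 30,"y": 26,"z": 0,"ax": 0,"ay": 0,"az": 0,"hand": 0.25},{"x": 30,"y": 26,"z": 0,"ax": 0,"ay": 0,"az": 0,"hand": 0.25},{"x": 30,"y": 26,"z": 0,"ax": 0,"ay": 0,"az": 0,"hand": 0.25},{"x": 30,"y": 26,"z": 0,"ax": 0,"ay": 0,"az": 0,"hand": 0.25}])

```text
time: 2.7
tcp_pos: [0.5618, 0.1028, 0.2559]
tool_rot: [0.698, 0.716, 0.003, -0.001]
ft_force: [-0.1, -0.6, 0.7]
opening: 0.0319
```

Emit:
send_rows(plan=[{"x": 30,"y": 26,"z": 0,"ax": 0,"ay": 0,"az": 0,"hand": 0.25},{"x": 29,"y": 28,"z": 0,"ax": 0,"ay": 0,"az": 0,"hand": 0.25},{"x": 0,"y": 0,"z": 30,"ax": 0,"ay": 0,"az": 0,"hand": 0.25},{"x": 0,"y": 0,"z": 25,"ax": 0,"ay": 0,"az": 0,"hand": 0.25},{"x": 0,"y": 0,"z": 0,"ax": 0,"ay": 0,"az": 0,"hand": 0.25}])

```text
time: 3.12
tcp_pos: [0.6207, 0.1747, 0.1989]
tool_rot: [0.696, 0.718, 0.005, -0.0]
ft_force: [-1.0, 0.2, -0.5]
opening: 0.0323
```

```bash
python3 -c "
from h import *
go(.61,.155,.096,91.1)
c=cam('side');save(c,'side1.png');t=cam('top');save(t,'top1.png')
print(proj(c,[.61,.155,.09]),proj(c,[.61,.205,.09]),proj(c,[.61,.105,.09]))
a=cv2.imread('pics/side1.png')[150:290,130:310]; cv2.imwrite('pics/z1.png',cv2.resize(a,None,fx=4,fy=4))
"
```

```text
t 3.12 tcp [0.6207 0.1747 0.1989] yaw 91.83 F [-1.   0.2 -0.5] op 32.3 j6 0.12  SHIFT [-20.1 -12.  102.7] TURN [ 0.39 -0.42  0.72]
[230.94091267 226.30840518] [216.22334213 235.42579667] [244.85833863 217.6893736 ]
```

View pics/z1.png

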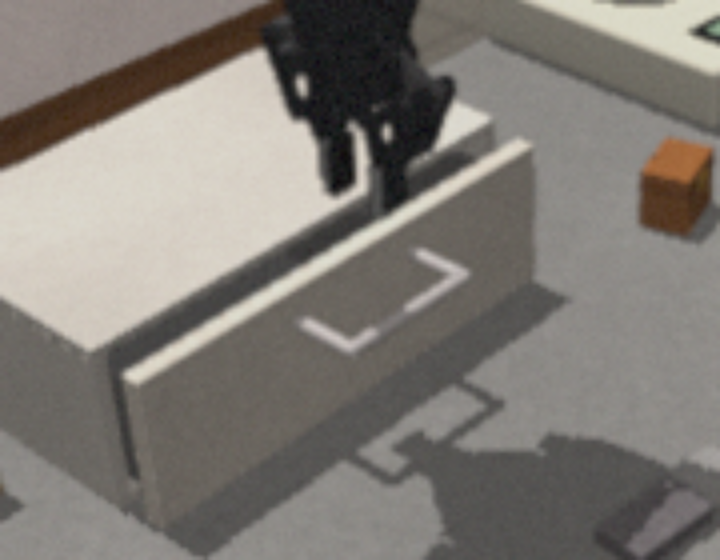

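The bar's ends in the side view, at about (217.5,236.5) and (246.5,218), match the prediction to within 2 px. I go down and grasp it.

Emit:
send_rows(plan=[{"x": -20,"y": -11,"z": 0,"ax": 0,"ay": 0,"az": 0.7,"hand": 0.25},{"x": 0,"y": 0,"z": 0,"ax": 0,"ay": 0,"az": 0,"hand": 0.25},{"x": 0,"y": 0,"z": 20,"ax": 0,"ay": 0,"az": 0,"hand": 0.25},{"x": 0,"y": 0,"z": 20,"ax": 0,"ay": 0,"az": 0,"hand": 0.25},{"x": 0,"y": 0,"z": 0,"ax": 0,"ay": 0,"az": 0,"hand": 0.25}])

```text
time: 3.63
tcp_pos: [0.6126, 0.1509, 0.1732]
tool_rot: [0.702, 0.712, 0.011, 0.005]
ft_force: [-0.0, -1.2, -1.3]
opening: 0.032
```

```bash
python3 -c "
from h import *
go(.611,.155,.096,91.1)"
```

```text
t 3.63 tcp [0.6126 0.1509 0.1732] yaw 90.88 F [-0.  -1.2 -1.3] op 32.0 j6 0.1  SHIFT [ 3.4 -3.3 77.2] TURN [ 1.29 -0.49 -0.22]
```

Emit:
send_rows(plan=[{"x": 3,"y": -2,"z": 20,"ax": 1.3,"ay": -0.5,"az": 0,"hand": 0.25},{"x": 0,"y": 0,"z": 25,"ax": 0,"ay": 0,"az": 0,"hand": 0.25},{"x": 0,"y": 0,"z": 25,"ax": 0,"ay": 0,"az": 0,"hand": 0.25},{"x": 0,"y": 0,"z": 15,"ax": 0,"ay": 0,"az": 0,"hand": 0.25},{"x": 0,"y": 0,"z": 0,"ax": 0,"ay": 0,"az": 0,"hand": 0.25}])

```text
time: 4.05
tcp_pos: [0.6151, 0.1528, 0.099]
tool_rot: [0.703, 0.711, 0.005, 0.004]
ft_force: [0.2, -0.1, 0.7]
opening: 0.0321
```

```bash
python3 -c "
from h import *
go(.611,.155,.096,91.1)"
```

```text
t 4.05 tcp [0.6151 0.1528 0.099 ] yaw 90.71 F [ 0.2 -0.1  0.7] op 32.1 j6 0.11  SHIFT [ 2.3 -4.1  3. ] TURN [ 0.76 -0.05 -0.39]
```

Emit:
send_rows(plan=[{"x": 0,"y": -4,"z": 3,"ax": 0.7,"ay": 0,"az": 0,"hand": 0.25},{"x": 0,"y": 0,"z": 0,"ax": 0,"ay": 0,"az": 0,"hand": 1},{"x": 0,"y": 0,"z": 0,"ax": 0,"ay": 0,"az": 0,"hand": 1},{"x": 0,"y": 0,"z": 0,"ax": 0,"ay": 0,"az": 0,"hand": 1},{"x": 0,"y": 0,"z": 0,"ax": 0,"ay": 0,"az": 0,"hand": 1}])

```text
time: 4.47
tcp_pos: [0.6118, 0.1524, 0.1016]
tool_rot: [0.703, 0.711, 0.002, 0.0]
ft_force: [1.7, 1.0, -14.1]
opening: 0.0075
```

Emit:
send_rows(plan=[{"x": 0,"y": 0,"z": 0,"ax": 0,"ay": 0,"az": 0,"hand": 1},{"x": 0,"y": -10,"z": 0,"ax": 0,"ay": 0,"az": 0,"hand": 1},{"x": 0,"y": -15,"z": 0,"ax": 0,"ay": 0,"az": 0,"hand": 1},{"x": 0,"y": -15,"z": 0,"ax": 0,"ay": 0,"az": 0,"hand": 1},{"x": 0,"y": -15,"z": 0,"ax": 0,"ay": 0,"az": 0,"hand": 1}])

```text
time: 4.88
tcp_pos: [0.5578, 0.1511, 0.1015]
tool_rot: [0.703, 0.711, 0.002, 0.002]
ft_force: [2.1, -1.2, -9.8]
opening: 0.0076
```

```bash
python3 -c "
from h import *
go(.475,.155,.096,91.1)"
```

```text
t 4.88 tcp [0.5578 0.1511 0.1015] yaw 90.64 F [ 2.1 -1.2 -9.8] op 7.6 j6 0.12  SHIFT [  4.8 -82.7   5.1] TURN [ 0.3  -0.05 -0.46]
```

Emit:
send_rows(plan=[{"x": 0,"y": -12,"z": 0,"ax": 0,"ay": 0,"az": 0,"hand": 1},{"x": 0,"y": -12,"z": 0,"ax": 0,"ay": 0,"az": 0,"hand": 1},{"x": 0,"y": -12,"z": 0,"ax": 0,"ay": 0,"az": 0,"hand": 1},{"x": 0,"y": -12,"z": 0,"ax": 0,"ay": 0,"az": 0,"hand": 1},{"x": 0,"y": -10,"z": 0,"ax": 0,"ay": 0,"az": 0,"hand": 1}])

```text
time: 5.3
tcp_pos: [0.4964, 0.1497, 0.1016]
tool_rot: [0.703, 0.711, 0.002, 0.002]
ft_force: [2.5, -1.0, -12.4]
opening: 0.0077
```

Emit:
send_rows(plan=[{"x": 0,"y": -8,"z": 0,"ax": 0,"ay": 0,"az": 0,"hand": 1},{"x": 0,"y": -5,"z": 0,"ax": 0,"ay": 0,"az": 0,"hand": 1},{"x": 0,"y": -5,"z": 0,"ax": 0,"ay": 0,"az": 0,"hand": 1},{"x": 0,"y": -5,"z": 0,"ax": 0,"ay": 0,"az": 0,"hand": 1},{"x": 0,"y": -5,"z": 0,"ax": 0,"ay": 0,"az": 0,"hand": 1}])

```text
time: 5.72
tcp_pos: [0.4795, 0.1491, 0.1036]
tool_rot: [0.703, 0.711, 0.015, 0.014]
ft_force: [50.5, 0.7, -37.7]
opening: 0.0074
```

Emit:
send_rows(plan=[{"x": 0,"y": -5,"z": 0,"ax": 0,"ay": 0,"az": 0,"hand": 1},{"x": 0,"y": -5,"z": 0,"ax": 0,"ay": 0,"az": 0,"hand": 1},{"x": 0,"y": -5,"z": 0,"ax": 0,"ay": 0,"az": 0,"hand": 1},{"x": 0,"y": -5,"z": 0,"ax": 0,"ay": 0,"az": 0,"hand": 1},{"x": 0,"y": -5,"z": 0,"ax": 0,"ay": 0,"az": 0,"hand": 1}])

```text
time: 6.13
tcp_pos: [0.4788, 0.149, 0.1044]
tool_rot: [0.704, 0.709, 0.037, 0.033]
ft_force: [34.4, -2.6, -8.8]
opening: 0.0072
```

```bash
python3 -c "
from h import *
go(.475,.155,.096,91.1)
save(cam('top'),'top2.png')
cv2.imwrite('pics/z2.png',cv2.resize(cv2.imread('pics/top2.png')[100:270,170:400],None,fx=3,fy=3))"
```

```text
t 6.13 tcp [0.4788 0.149  0.1044] yaw 90.4 F [34.4 -2.6 -8.8] op 7.2 j6 0.15  SHIFT [ 6.  -4.6  8. ] TURN [ 5.73 -0.29 -0.72]
```

View pics/z2.png

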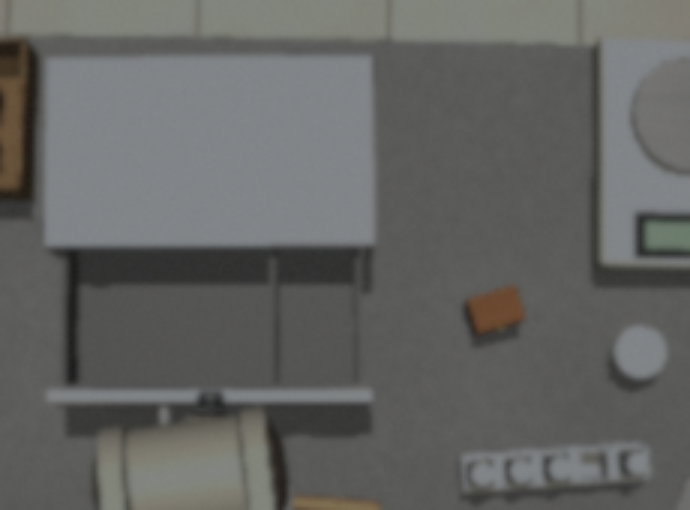

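Emit:
send_rows(plan=[{"x": 0,"y": 0,"z": 0,"ax": 0,"ay": 0,"az": 0,"hand": 0.25},{"x": 0,"y": 0,"z": 0,"ax": 0,"ay": 0,"az": 0,"hand": 0.25},{"x": 0,"y": 0,"z": 0,"ax": 3,"ay": 0,"az": 0,"hand": 0.25},{"x": 0,"y": 0,"z": -10,"ax": 3,"ay": 0,"az": 0,"hand": 0.25},{"x": 0,"y": 0,"z": -25,"ax": 0,"ay": 0,"az": 0,"hand": 0.25}])

```text
time: 6.6
tcp_pos: [0.4798, 0.1489, 0.142]
tool_rot: [0.705, 0.709, 0.001, -0.003]
ft_force: [0.1, 0.3, -0.9]
opening: 0.0322
```

Emit:
send_rows(plan=[{"x": 0,"y": 0,"z": -30,"ax": 0,"ay": 0,"az": 0,"hand": 0.25},{"x": 0,"y": 0,"z": -30,"ax": 0,"ay": 0,"az": 0,"hand": 0.25},{"x": 0,"y": 0,"z": -30,"ax": 0,"ay": 0,"az": 0,"hand": 0.25},{"x": 0,"y": 0,"z": -20,"ax": 0,"ay": 0,"az": 0,"hand": 0.1},{"x": 0,"y": 0,"z": 0,"ax": 0,"ay": 0,"az": 0,"hand": 0.1}])

```text
time: 7.02
tcp_pos: [0.481, 0.1486, 0.2646]
tool_rot: [0.705, 0.709, 0.004, -0.002]
ft_force: [-0.1, 1.1, -0.4]
opening: 0.0386
```

```bash
python3 -c "
from h import *
np.set_printoptions(precision=4,suppress=True)
go(.4585,-.1391,.2,94.5)
t=cam('top')
G=lambda x,y:(170+x/3-.3,100+y/3-.3)
print('panel front',[onz(t,*G(*p),.116) for p in [(48,402),(372,402)]])
print('panel back',[onz(t,*G(*p),.116) for p in [(48,388),(372,388)]])
print('unit front',[onz(t,*G(*p),.122) for p in [(45,247),(374,246)]])
print('walls top: L outer/inner,div,R', [onz(t,*G(x,320),z) for x,z in [(66,.094),(78,.094),(275,.089),(280,.089),(357,.094)]])
"
```

```text
t 7.02 tcp [0.481  0.1486 0.2646] yaw 90.36 F [-0.1  1.1 -0.4] op 38.6 j6 0.14  SHIFT [-288.1  -24.6   62. ] TURN [ 0.22 -0.5  -4.14]
panel front [array([0.524 , 0.3222, 0.116 ]), array([ 0.5306, -0.0182,  0.116 ])]
panel back [array([0.5387, 0.3226, 0.116 ]), array([ 0.5452, -0.0179,  0.116 ])]
unit front [array([0.6873, 0.3296, 0.122 ]), array([ 0.6942, -0.0175,  0.122 ])]
walls top: L outer/inner,div,R [array([0.6127, 0.3094, 0.094 ]), array([0.6129, 0.2965, 0.094 ]), array([0.6171, 0.0859, 0.089 ]), array([0.6172, 0.0806, 0.089 ]), array([ 0.6183, -0.0015,  0.094 ])]
```

```bash
python3 -c "
from h import *
np.set_printoptions(precision=4,suppress=True)
t=cam('top');s=cam('side');save(s,'side3.png');save(t,'top3.png')
S=lambda x,y:(285+(x-400)/4-.4,165+(y-300)/4-.4)
for b in [(652,460),(680,436),(707,411),(757,363)]: print(onz(s,*S(*b),.079))
# fingertip check
p=sense(); q=R.from_quat(p['tool_rot']); print([proj(t,p['tcp_pos']+q.apply([0,dy,.02])) for dy in (-.02,.02)],[proj(s,p['tcp_pos']+q.apply([0,dy,.02])) for dy in (-.02,.02)])
o=np.zeros((600,800,3),np.uint8)
a=cv2.imread('pics/side3.png')
o[:,:400]=cv2.resize(a[160:240,335:388],(400,600),interpolation=cv2.INTER_CUBIC)
u,v=[int(k) for k in proj(s,p['tcp_pos'])]; print(u,v)
o[:300,400:]=cv2.resize(a[v-30:v+30,u-40:u+40],(400,300),interpolation=cv2.INTER_CUBIC)
o[300:,400:]=cv2.resize(cv2.imread('pics/top3.png')[230:290,315:395],(400,300),interpolation=cv2.INTER_CUBIC)
cv2.imwrite('pics/z3.png',cv2.convertScaleAbs(o,alpha=1.5,beta=10))
"
```

```text
[ 0.453  -0.1359  0.079 ]
[ 0.4551 -0.1749  0.079 ]
[ 0.4585 -0.2165  0.079 ]
[ 0.4666 -0.3009  0.079 ]
[array([237.0835, 255.592 ]), array([237.3099, 241.7648])] [array([279.3213, 194.9982]), array([265.2417, 188.7304])]
272 183
```

View pics/z3.png

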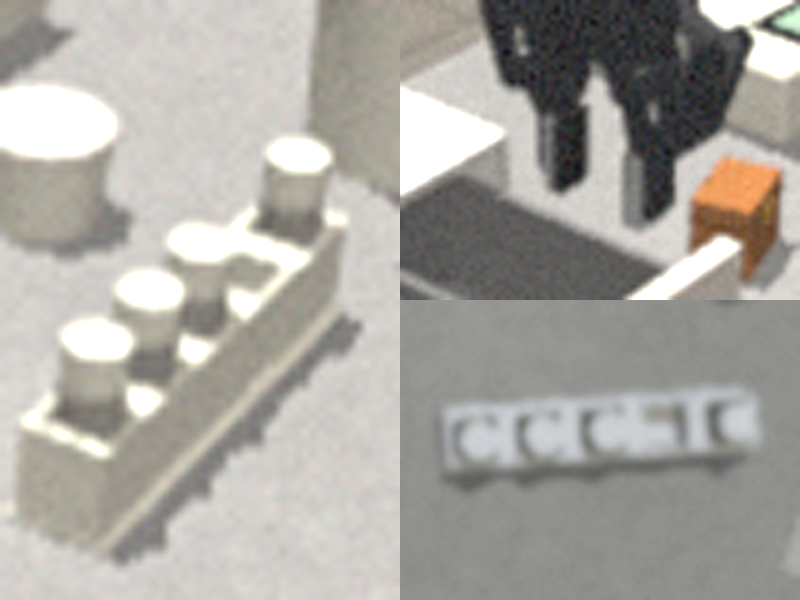

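Emit:
send_rows(plan=[{"x": -38,"y": 0,"z": 0,"ax": 0,"ay": 0,"az": -2,"hand": 0.1},{"x": -38,"y": 0,"z": 0,"ax": 0,"ay": 0,"az": -2,"hand": 0.1},{"x": -38,"y": 0,"z": 0,"ax": 0,"ay": 0,"az": 0,"hand": 0.1},{"x": -38,"y": 0,"z": 0,"ax": 0,"ay": 0,"az": 0,"hand": 0.1},{"x": -38,"y": 0,"z": 0,"ax": 0,"ay": 0,"az": 0,"hand": 0.1}])

```text
time: 7.58
tcp_pos: [0.4885, -0.0408, 0.252]
tool_rot: [0.674, 0.739, 0.001, -0.007]
ft_force: [0.6, -0.3, 0.7]
opening: 0.038
```

Emit:
send_rows(plan=[{"x": -38,"y": 0,"z": 0,"ax": 0,"ay": 0,"az": 0,"hand": 0.1},{"x": -30,"y": 0,"z": 20,"ax": 0,"ay": 0,"az": 0,"hand": 0.1},{"x": -20,"y": 0,"z": 20,"ax": 0,"ay": 0,"az": 0,"hand": 0.1},{"x": 0,"y": 0,"z": 20,"ax": 0,"ay": 0,"az": 0,"hand": 0.1},{"x": 0,"y": 0,"z": 0,"ax": 0,"ay": 0,"az": 0,"hand": 0.1}])

```text
time: 8.0
tcp_pos: [0.4929, -0.1386, 0.1829]
tool_rot: [0.677, 0.736, -0.001, -0.011]
ft_force: [-0.8, 0.1, -1.2]
opening: 0.0388
```

```bash
python3 -c "
from h import *
go(.456,-.1375,.118,94.5)"
```

```text
t 8.0 tcp [ 0.4929 -0.1386  0.1829] yaw 94.81 F [-0.8  0.1 -1.2] op 38.8 j6 -0.51  SHIFT [  3.3 -35.6  65.5] TURN [-0.9  -0.82  0.32]
```

Emit:
send_rows(plan=[{"x": 3,"y": -34,"z": 0,"ax": -0.9,"ay": -0.8,"az": 0,"hand": 0.1},{"x": 0,"y": 0,"z": 20,"ax": 0,"ay": 0,"az": 0,"hand": 0.1},{"x": 0,"y": 0,"z": 25,"ax": 0,"ay": 0,"az": 0,"hand": 0.1},{"x": 0,"y": 0,"z": 17,"ax": 0,"ay": 0,"az": 0,"hand": 0.1},{"x": 0,"y": 0,"z": 0,"ax": 0,"ay": 0,"az": 0,"hand": 0.1}])

```text
time: 8.42
tcp_pos: [0.456, -0.1367, 0.1192]
tool_rot: [0.677, 0.736, -0.0, -0.002]
ft_force: [-0.5, 0.2, -0.9]
opening: 0.0382
```

```bash
python3 -c "
from h import *
go(.456,-.1375,.118,94.5)
s=cam('side');save(s,'side4.png');p=sense();q=R.from_quat(p['tool_rot'])
f=lambda P:((proj(s,P)-[320,150]+.4)*8).round(0)
# tip plane corners of finger inner faces at half opening
for sg in(-1,1):
  print('inner face tip edge',sg,[f(p['tcp_pos']+q.apply([w,sg*p['opening']/2,.025])) for w in(-.011,.011)],'z20',[f(p['tcp_pos']+q.apply([w,sg*p['opening']/2,.02])) for w in(-.011,.011)])
print('cap',f([.456,-.1375,.079]))
cv2.imwrite('pics/z4.png',cv2.convertScaleAbs(cv2.resize(cv2.imread('pics/side4.png')[150:225,320:395],None,fx=8,fy=8,interpolation=cv2.INTER_CUBIC),alpha=2,beta=20))"
```

```text
t 8.42 tcp [ 0.456  -0.1367  0.1192] yaw 94.84 F [-0.5  0.2 -0.9] op 38.2 j6 -0.54  SHIFT [-0.8 -0.1  1.2] TURN [-0.15 -0.12  0.34]
inner face tip edge -1 [array([287., 398.]), array([257., 426.])] z20 [array([288., 385.]), array([258., 414.])]
inner face tip edge 1 [array([188., 363.]), array([157., 390.])] z20 [array([189., 351.]), array([158., 378.])]
cap [219. 435.]
```

View pics/z4.png

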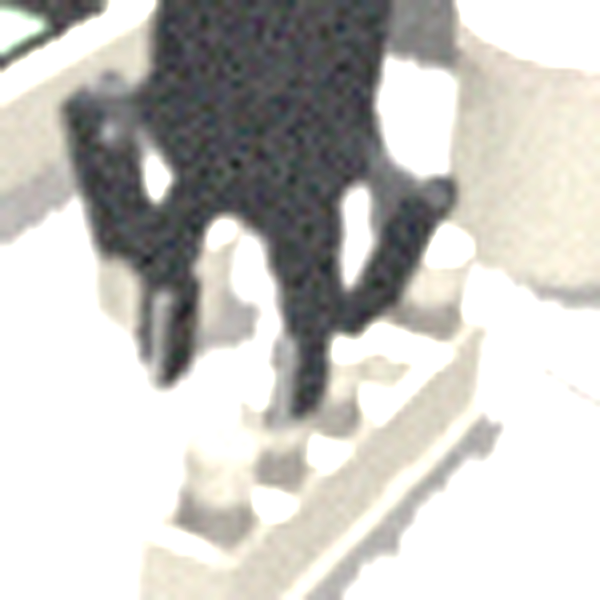

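The fingertips show up within about 1.5 px of the prediction, straddling jar 1's cap at about (219,440) in the crop. I go down around it.

Emit:
send_rows(plan=[{"x": -1,"y": 0,"z": 15,"ax": 0,"ay": 0,"az": 0.3,"hand": 0.1},{"x": 0,"y": 0,"z": 18,"ax": 0,"ay": 0,"az": 0,"hand": 0.1},{"x": 0,"y": 0,"z": 8,"ax": 0,"ay": 0,"az": 0,"hand": 0.1},{"x": 0,"y": 0,"z": 3,"ax": 0,"ay": 0,"az": 0,"hand": 0.1},{"x": 0,"y": 0,"z": 0,"ax": 0,"ay": 0,"az": 0,"hand": 0.1}])

```text
time: 8.88
tcp_pos: [0.4595, -0.1373, 0.0815]
tool_rot: [0.678, 0.735, 0.001, 0.001]
ft_force: [-0.5, -0.4, 0.4]
opening: 0.0384
```

```bash
python3 -c "
from h import *
go(.457,-.1375,.074,94.5)"
```

```text
t 8.88 tcp [ 0.4595 -0.1373  0.0815] yaw 94.69 F [-0.5 -0.4  0.4] op 38.4 j6 -0.53  SHIFT [ 0.  -2.5  7.5] TURN [0.16 0.04 0.19]
```

Emit:
send_rows(plan=[{"x": 0,"y": -2.5,"z": 7,"ax": 0,"ay": 0,"az": 0,"hand": 0.1},{"x": 0,"y": 0,"z": 1,"ax": 0,"ay": 0,"az": 0,"hand": 0.1},{"x": 0,"y": 0,"z": 0,"ax": 0,"ay": 0,"az": 0,"hand": 0.3},{"x": 0,"y": 0,"z": 0,"ax": 0,"ay": 0,"az": 0,"hand": 0.3},{"x": 0,"y": 0,"z": 0,"ax": 0,"ay": 0,"az": 0,"hand": 0.3}])

```text
time: 9.3
tcp_pos: [0.4581, -0.1379, 0.076]
tool_rot: [0.677, 0.736, 0.001, 0.003]
ft_force: [-0.1, -0.2, 0.6]
opening: 0.0298
```

```bash
python3 -c "
from h import *
go(.457,-.1375,.074,94.5)
s=cam('side');save(s,'side5.png')
cv2.imwrite('pics/z5.png',cv2.convertScaleAbs(cv2.resize(cv2.imread('pics/side5.png')[165:225,325:400],None,fx=10,fy=10,interpolation=cv2.INTER_CUBIC),alpha=1.2,beta=0))"
```

```text
t 9.3 tcp [ 0.4581 -0.1379  0.076 ] yaw 94.72 F [-0.1 -0.2  0.6] op 29.8 j6 -0.54  SHIFT [ 0.5 -1.1  2. ] TURN [0.33 0.14 0.22]
```

View pics/z5.png

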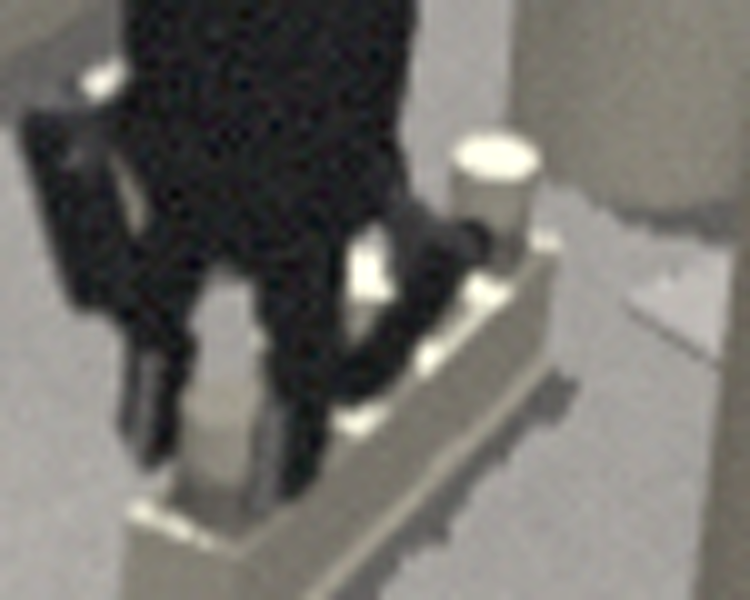

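The jar (about 187–255, 380–510 in the crop) sits between the fingers, clear of the stand. I close and lift.

Emit:
send_rows(plan=[{"x": 0,"y": 0,"z": 1,"ax": 0.3,"ay": 0,"az": 0,"hand": 0.4},{"x": 0,"y": 0,"z": 0,"ax": 0,"ay": 0,"az": 0,"hand": 0.5},{"x": 0,"y": 0,"z": 0,"ax": 0,"ay": 0,"az": 0,"hand": 0.7},{"x": 0,"y": 0,"z": 0,"ax": 0,"ay": 0,"az": 0,"hand": 1},{"x": 0,"y": 0,"z": 0,"ax": 0,"ay": 0,"az": 0,"hand": 1}])

```text
time: 9.77
tcp_pos: [0.4583, -0.1381, 0.0757]
tool_rot: [0.677, 0.736, -0.001, 0.001]
ft_force: [-0.1, -0.2, -0.1]
opening: 0.0245
```

```bash
python3 -c "
from h import *
go(.457,-.1375,.16,94.5)"
```

```text
t 9.77 tcp [ 0.4583 -0.1381  0.0757] yaw 94.71 F [-0.1 -0.2 -0.1] op 24.5 j6 -0.53  SHIFT [  0.5  -1.3 -84.3] TURN [0.01 0.18 0.21]
```

Emit:
send_rows(plan=[{"x": 0,"y": 0,"z": -6,"ax": 0,"ay": 0,"az": 0,"hand": 1},{"x": 0,"y": 0,"z": -10,"ax": 0,"ay": 0,"az": 0,"hand": 1},{"x": 0,"y": 0,"z": -10,"ax": 0,"ay": 0,"az": 0,"hand": 1},{"x": 0,"y": 0,"z": -10,"ax": 0,"ay": 0,"az": 0,"hand": 1},{"x": 0,"y": 0,"z": -10,"ax": 0,"ay": 0,"az": 0,"hand": 1}])

```text
time: 10.18
tcp_pos: [0.4577, -0.1376, 0.1246]
tool_rot: [0.677, 0.736, -0.001, -0.0]
ft_force: [0.1, -0.6, -0.4]
opening: 0.0243
```

```bash
python3 -c "
from h import *
go(.457,-.1375,.22,94.5)"
```

```text
t 10.18 tcp [ 0.4577 -0.1376  0.1246] yaw 94.71 F [ 0.1 -0.6 -0.4] op 24.3 j6 -0.53  SHIFT [  0.   -0.9 -95.4] TURN [-0.13  0.09  0.21]
```

Emit:
send_rows(plan=[{"x": 0,"y": 0,"z": -25,"ax": 0,"ay": 0,"az": 0,"hand": 1},{"x": 0,"y": 0,"z": -30,"ax": 0,"ay": 0,"az": 0,"hand": 1},{"x": 10,"y": 5,"z": -30,"ax": 0,"ay": 0,"az": 0,"hand": 1},{"x": 25,"y": 12,"z": -10,"ax": 0,"ay": 0,"az": 0,"hand": 1},{"x": 34,"y": 17,"z": 0,"ax": 0,"ay": 0,"az": 0,"hand": 1}])

```text
time: 10.6
tcp_pos: [0.4853, -0.0683, 0.2314]
tool_rot: [0.68, 0.733, -0.001, 0.003]
ft_force: [0.8, -0.4, -0.9]
opening: 0.0242
```

Emit:
send_rows(plan=[{"x": 34,"y": 17,"z": 0,"ax": 0,"ay": 0,"az": 0,"hand": 1},{"x": 34,"y": 17,"z": 0,"ax": 0,"ay": 0,"az": 0,"hand": 1},{"x": 34,"y": 17,"z": 0,"ax": 0,"ay": 0,"az": 0,"hand": 1},{"x": 34,"y": 17,"z": 0,"ax": 0,"ay": 0,"az": 0,"hand": 1},{"x": 34,"y": 17,"z": 0,"ax": 0,"ay": 0,"az": 0,"hand": 1}])

```text
time: 11.02
tcp_pos: [0.5595, 0.1154, 0.2405]
tool_rot: [0.681, 0.732, 0.002, 0.007]
ft_force: [0.9, 0.2, -0.3]
opening: 0.0244
```

Emit:
send_rows(plan=[{"x": 34,"y": 17,"z": 0,"ax": 0,"ay": 0,"az": 0,"hand": 1},{"x": 34,"y": 17,"z": 0,"ax": 0,"ay": 0,"az": 0,"hand": 1},{"x": 34,"y": 17,"z": 0,"ax": 0,"ay": 0,"az": 1,"hand": 1},{"x": 25,"y": 10,"z": 0,"ax": 0,"ay": 0,"az": 1,"hand": 1},{"x": 0,"y": 0,"z": 0,"ax": 0,"ay": 0,"az": 1,"hand": 1}])

```text
time: 11.43
tcp_pos: [0.6132, 0.2602, 0.246]
tool_rot: [0.699, 0.715, 0.005, 0.008]
ft_force: [-0.2, 0.1, -0.8]
opening: 0.0242
```

```bash
python3 -c "
from h import *
go(.617,.268,.097,91.1)"
```

```text
t 11.43 tcp [0.6132 0.2602 0.246 ] yaw 91.32 F [-0.2  0.1 -0.8] op 24.2 j6 0.27  SHIFT [  8.4   1.3 149. ] TURN [1.04 0.25 0.22]
```

Emit:
send_rows(plan=[{"x": 8,"y": 1,"z": 20,"ax": 1,"ay": 0.2,"az": 0,"hand": 1},{"x": 0,"y": 0,"z": 25,"ax": 0,"ay": 0,"az": 0,"hand": 1},{"x": 0,"y": 0,"z": 30,"ax": 0,"ay": 0,"az": 0,"hand": 1},{"x": 0,"y": 0,"z": 30,"ax": 0,"ay": 0,"az": 0,"hand": 1},{"x": 0,"y": 0,"z": 15,"ax": 0,"ay": 0,"az": 0,"hand": 1}])

```text
time: 11.85
tcp_pos: [0.6164, 0.2712, 0.1316]
tool_rot: [0.698, 0.716, 0.005, 0.003]
ft_force: [-0.1, 0.5, -2.1]
opening: 0.0244
```

Emit:
send_rows(plan=[{"x": 0,"y": 0,"z": 5,"ax": 0,"ay": 0,"az": 0,"hand": 1},{"x": 0,"y": 0,"z": 0,"ax": 0,"ay": 0,"az": 0,"hand": 1},{"x": 0,"y": 0,"z": 0,"ax": 0,"ay": 0,"az": 0,"hand": 1},{"x": 0,"y": 0,"z": 0,"ax": 0,"ay": 0,"az": 0,"hand": 1},{"x": 0,"y": 0,"z": 0,"ax": 0,"ay": 0,"az": 0,"hand": 1}])

```text
time: 12.27
tcp_pos: [0.6163, 0.2701, 0.1287]
tool_rot: [0.699, 0.716, 0.004, 0.003]
ft_force: [0.3, 0.4, -0.7]
opening: 0.0246
```

```bash
python3 -c "
from h import *
go(.617,.268,.092,91.1)"
```

```text
t 12.27 tcp [0.6163 0.2701 0.1287] yaw 91.39 F [ 0.3  0.4 -0.7] op 24.6 j6 0.28  SHIFT [-2.2  0.3 36.7] TURN [ 0.59 -0.1   0.28]
```

Emit:
send_rows(plan=[{"x": -1,"y": 0,"z": 12,"ax": 0.6,"ay": 0,"az": 0,"hand": 1},{"x": 0,"y": 0,"z": 12,"ax": 0,"ay": 0,"az": 0,"hand": 1},{"x": 0,"y": 0,"z": 9,"ax": 0,"ay": 0,"az": 0,"hand": 1},{"x": 0,"y": 0,"z": 4,"ax": 0,"ay": 0,"az": 0,"hand": 1},{"x": 0,"y": 0,"z": 0,"ax": 0,"ay": 0,"az": 0,"hand": 1}])

```text
time: 12.68
tcp_pos: [0.618, 0.2694, 0.0916]
tool_rot: [0.699, 0.716, 0.003, 0.0]
ft_force: [-1.4, 1.5, 15.7]
opening: 0.0244
```

```bash
python3 -c "
from h import *
go(.617,.268,.092,91.1)"
```

```text
t 12.68 tcp [0.618  0.2694 0.0916] yaw 91.37 F [-1.4  1.5 15.7] op 24.4 j6 0.27  SHIFT [-1.4 -1.  -0.4] TURN [ 0.24 -0.21  0.27]
```

Emit:
send_rows(plan=[{"x": 0,"y": 0,"z": -1,"ax": 0,"ay": 0,"az": 0,"hand": 0.3},{"x": 0,"y": 0,"z": 0,"ax": 0,"ay": 0,"az": 0,"hand": 0.1},{"x": 0,"y": 0,"z": 0,"ax": 0,"ay": 0,"az": 0,"hand": 0.1},{"x": 0,"y": 0,"z": -15,"ax": 0,"ay": 0,"az": 0,"hand": 0.1},{"x": 0,"y": 0,"z": -25,"ax": 0,"ay": 0,"az": 0,"hand": 0.1}])

```text
time: 13.1
tcp_pos: [0.6156, 0.2687, 0.1265]
tool_rot: [0.699, 0.716, -0.001, -0.002]
ft_force: [0.0, -0.1, -0.1]
opening: 0.0386
```

Emit:
send_rows(plan=[{"x": 0,"y": 0,"z": -30,"ax": 0,"ay": 0,"az": 0,"hand": 0.1},{"x": 0,"y": 0,"z": -30,"ax": 0,"ay": 0,"az": 0,"hand": 0.1},{"x": -10,"y": -4,"z": -15,"ax": 0,"ay": 0,"az": 0,"hand": 0.1},{"x": -25,"y": -10,"z": 0,"ax": 0,"ay": 0,"az": -1,"hand": 0.1},{"x": -36,"y": -14,"z": 0,"ax": 0,"ay": 0,"az": -1,"hand": 0.1}])

```text
time: 13.52
tcp_pos: [0.591, 0.2, 0.2081]
tool_rot: [0.684, 0.729, 0.001, -0.001]
ft_force: [0.3, -0.6, -1.1]
opening: 0.0387
```

```bash
python3 -c "
from h import *
go(.4617,-.1795,.15,94.7)"
```

```text
t 13.52 tcp [0.591  0.2    0.2081] yaw 93.68 F [ 0.3 -0.6 -1.1] op 38.7 j6 0.14  SHIFT [-370.6 -153.4   57.2] TURN [-0.06 -0.17 -1.02]
```

Emit:
send_rows(plan=[{"x": -36,"y": -15,"z": 0,"ax": 0,"ay": 0,"az": -1,"hand": 0.1},{"x": -36,"y": -15,"z": 0,"ax": 0,"ay": 0,"az": 0,"hand": 0.1},{"x": -36,"y": -15,"z": 0,"ax": 0,"ay": 0,"az": 0,"hand": 0.1},{"x": -36,"y": -15,"z": 0,"ax": 0,"ay": 0,"az": 0,"hand": 0.1},{"x": -36,"y": -15,"z": 0,"ax": 0,"ay": 0,"az": 0,"hand": 0.1}])

```text
time: 13.93
tcp_pos: [0.5268, 0.009, 0.2081]
tool_rot: [0.675, 0.738, 0.001, -0.0]
ft_force: [0.6, 0.1, 0.5]
opening: 0.0382
```

Emit:
send_rows(plan=[{"x": -36,"y": -15,"z": 0,"ax": 0,"ay": 0,"az": 0,"hand": 0.1},{"x": -36,"y": -15,"z": 0,"ax": 0,"ay": 0,"az": 0,"hand": 0.1},{"x": -36,"y": -15,"z": 0,"ax": 0,"ay": 0,"az": 0,"hand": 0.1},{"x": -33,"y": -14,"z": 0,"ax": 0,"ay": 0,"az": 0,"hand": 0.1},{"x": 0,"y": 0,"z": 0,"ax": 0,"ay": 0,"az": 0,"hand": 0.1}])

```text
time: 14.35
tcp_pos: [0.4745, -0.1479, 0.2081]
tool_rot: [0.676, 0.737, 0.001, 0.001]
ft_force: [-0.7, 1.2, -0.3]
opening: 0.0385
```

```bash
python3 -c "
from h import *
go(.4617,-.18,.12,94.7)"
```

```text
t 14.35 tcp [ 0.4745 -0.1479  0.2081] yaw 94.9 F [-0.7  1.2 -0.3] op 38.5 j6 -0.54  SHIFT [-30.9 -15.8  88.1] TURN [ 0.16 -0.01  0.2 ]
```

Emit:
send_rows(plan=[{"x": -30,"y": -15,"z": 0,"ax": 0,"ay": 0,"az": 0,"hand": 0.1},{"x": 0,"y": 0,"z": 20,"ax": 0,"ay": 0,"az": 0,"hand": 0.1},{"x": 0,"y": 0,"z": 30,"ax": 0,"ay": 0,"az": 0,"hand": 0.1},{"x": 0,"y": 0,"z": 25,"ax": 0,"ay": 0,"az": 0,"hand": 0.1},{"x": 0,"y": 0,"z": 0,"ax": 0,"ay": 0,"az": 0,"hand": 0.1}])

```text
time: 14.77
tcp_pos: [0.461, -0.1846, 0.1325]
tool_rot: [0.679, 0.734, 0.001, 0.004]
ft_force: [-0.2, 0.6, -0.8]
opening: 0.0386
```

```bash
python3 -c "
from h import *
go(.4617,-.18,.075,94.7)"
```

```text
t 14.77 tcp [ 0.461  -0.1846  0.1325] yaw 94.51 F [-0.2  0.6 -0.8] op 38.6 j6 -0.62  SHIFT [ 4.7  0.7 57.5] TURN [ 0.41  0.19 -0.18]
```

Emit:
send_rows(plan=[{"x": 4.5,"y": 0,"z": 0,"ax": 0.4,"ay": 0,"az": 0,"hand": 0.1},{"x": 0,"y": 0,"z": 15,"ax": 0,"ay": 0,"az": 0,"hand": 0.1},{"x": 0,"y": -0.5,"z": 18,"ax": 0,"ay": 0,"az": 0,"hand": 0.1},{"x": 0,"y": -0.5,"z": 10,"ax": 0,"ay": 0,"az": 0,"hand": 0.1},{"x": 0,"y": -0.5,"z": 4,"ax": 0,"ay": 0,"az": 0,"hand": 0.1}])

```text
time: 15.18
tcp_pos: [0.4615, -0.1797, 0.0903]
tool_rot: [0.678, 0.735, -0.001, 0.003]
ft_force: [0.2, -0.5, 0.8]
opening: 0.0385
```

```bash
python3 -c "
from h import *
go(.4617,-.18,.075,94.7)"
```

```text
t 15.18 tcp [ 0.4615 -0.1797  0.0903] yaw 94.57 F [ 0.2 -0.5  0.8] op 38.5 j6 -0.6  SHIFT [-0.2  0.1 15.3] TURN [ 0.19  0.37 -0.13]
```

Well aligned. I finish the descent, close gradually and check.

Emit:
send_rows(plan=[{"x": 0,"y": 0,"z": 8,"ax": 0,"ay": 0,"az": 0,"hand": 0.1},{"x": 0,"y": -0.5,"z": 6,"ax": 0,"ay": 0,"az": 0,"hand": 0.1},{"x": 0,"y": 0,"z": 3,"ax": 0,"ay": 0,"az": 0,"hand": 0.2},{"x": 0,"y": 0,"z": 0,"ax": 0,"ay": 0,"az": 0,"hand": 0.3},{"x": 0,"y": 0,"z": 0,"ax": 0,"ay": 0,"az": 0,"hand": 0.35}])

```text
time: 15.6
tcp_pos: [0.4623, -0.1797, 0.0745]
tool_rot: [0.678, 0.735, -0.001, 0.005]
ft_force: [-0.2, 0.9, -0.2]
opening: 0.0279
```

```bash
python3 -c "
from h import *
go(.4617,-.18,.075,94.7)"
```

```text
t 15.6 tcp [ 0.4623 -0.1797  0.0745] yaw 94.62 F [-0.2  0.9 -0.2] op 27.9 j6 -0.6  SHIFT [-0.2 -0.6 -0.5] TURN [ 0.29  0.45 -0.08]
```

Emit:
send_rows(plan=[{"x": 0,"y": 0,"z": 0,"ax": 0.3,"ay": 0.4,"az": 0,"hand": 0.4},{"x": 0,"y": 0,"z": 0,"ax": 0,"ay": 0,"az": 0,"hand": 0.5},{"x": 0,"y": 0,"z": 0,"ax": 0,"ay": 0,"az": 0,"hand": 0.8},{"x": 0,"y": 0,"z": 0,"ax": 0,"ay": 0,"az": 0,"hand": 1},{"x": 0,"y": 0,"z": 0,"ax": 0,"ay": 0,"az": 0,"hand": 1}])

```text
time: 16.02
tcp_pos: [0.4626, -0.1801, 0.0756]
tool_rot: [0.678, 0.735, -0.0, 0.0]
ft_force: [-1.1, 0.4, -1.0]
opening: 0.0242
```

Emit:
send_rows(plan=[{"x": 0,"y": 0,"z": -6,"ax": 0,"ay": 0,"az": 0,"hand": 1},{"x": 0,"y": 0,"z": -10,"ax": 0,"ay": 0,"az": 0,"hand": 1},{"x": 0,"y": 0,"z": -10,"ax": 0,"ay": 0,"az": 0,"hand": 1},{"x": 0,"y": 0,"z": -10,"ax": 0,"ay": 0,"az": 0,"hand": 1},{"x": 0,"y": 0,"z": -10,"ax": 0,"ay": 0,"az": 0,"hand": 1}])

```text
time: 16.43
tcp_pos: [0.4621, -0.1798, 0.1249]
tool_rot: [0.678, 0.735, -0.0, -0.001]
ft_force: [-0.7, 0.1, -0.7]
opening: 0.0242
```

```bash
python3 -c "
from h import *
go(.617,.219,.24,91.1)"
```

```text
t 16.43 tcp [ 0.4621 -0.1798  0.1249] yaw 94.6 F [-0.7  0.1 -0.7] op 24.2 j6 -0.61  SHIFT [ 385.1  186.3 -115.2] TURN [-0.08 -0.01  3.5 ]
```

Emit:
send_rows(plan=[{"x": 0,"y": 0,"z": -25,"ax": 0,"ay": 0,"az": 0,"hand": 1},{"x": 0,"y": 0,"z": -30,"ax": 0,"ay": 0,"az": 0,"hand": 1},{"x": 10,"y": 5,"z": -30,"ax": 0,"ay": 0,"az": 0,"hand": 1},{"x": 25,"y": 12,"z": -10,"ax": 0,"ay": 0,"az": 0,"hand": 1},{"x": 34,"y": 17,"z": 0,"ax": 0,"ay": 0,"az": 0,"hand": 1}])

```text
time: 16.85
tcp_pos: [0.4897, -0.1108, 0.2319]
tool_rot: [0.68, 0.733, -0.0, 0.002]
ft_force: [1.8, 0.5, -0.4]
opening: 0.0244
```

Emit:
send_rows(plan=[{"x": 34,"y": 17,"z": 0,"ax": 0,"ay": 0,"az": 0,"hand": 1},{"x": 34,"y": 17,"z": 0,"ax": 0,"ay": 0,"az": 0,"hand": 1},{"x": 34,"y": 17,"z": 0,"ax": 0,"ay": 0,"az": 0,"hand": 1},{"x": 34,"y": 17,"z": 0,"ax": 0,"ay": 0,"az": 0,"hand": 1},{"x": 34,"y": 17,"z": 0,"ax": 0,"ay": 0,"az": 0,"hand": 1}])

```text
time: 17.27
tcp_pos: [0.5642, 0.0726, 0.2412]
tool_rot: [0.682, 0.731, 0.003, 0.007]
ft_force: [1.1, -1.0, -0.6]
opening: 0.0245
```

Emit:
send_rows(plan=[{"x": 34,"y": 17,"z": 0,"ax": 0,"ay": 0,"az": 0,"hand": 1},{"x": 34,"y": 17,"z": 0,"ax": 0,"ay": 0,"az": 0,"hand": 1},{"x": 34,"y": 17,"z": 0,"ax": 0,"ay": 0,"az": 1,"hand": 1},{"x": 25,"y": 10,"z": 0,"ax": 0,"ay": 0,"az": 1,"hand": 1},{"x": 0,"y": 0,"z": 0,"ax": 0,"ay": 0,"az": 1,"hand": 1}])

```text
time: 17.68
tcp_pos: [0.6183, 0.2173, 0.2471]
tool_rot: [0.699, 0.715, 0.005, 0.008]
ft_force: [0.2, 0.1, -0.1]
opening: 0.0246
```

```bash
python3 -c "
from h import *
go(.617,.219,.125,91.1)"
```

```text
t 17.68 tcp [0.6183 0.2173 0.2471] yaw 91.22 F [ 0.2  0.1 -0.1] op 24.6 j6 0.2  SHIFT [  2.1  -3.6 122.1] TURN [1.08 0.21 0.12]
```

Emit:
send_rows(plan=[{"x": 0,"y": -4,"z": 20,"ax": 1,"ay": 0.2,"az": 0,"hand": 1},{"x": 0,"y": 0,"z": 25,"ax": 0,"ay": 0,"az": 0,"hand": 1},{"x": 0,"y": 0,"z": 30,"ax": 0,"ay": 0,"az": 0,"hand": 1},{"x": 0,"y": 0,"z": 30,"ax": 0,"ay": 0,"az": 0,"hand": 1},{"x": 0,"y": 0,"z": 15,"ax": 0,"ay": 0,"az": 0,"hand": 1}])

```text
time: 18.1
tcp_pos: [0.6157, 0.2186, 0.1303]
tool_rot: [0.699, 0.715, 0.004, 0.003]
ft_force: [0.7, -0.2, -1.0]
opening: 0.0243
```

Emit:
send_rows(plan=[{"x": 0,"y": 0,"z": 12,"ax": 0.6,"ay": 0,"az": 0,"hand": 1},{"x": 0,"y": 0,"z": 10,"ax": 0,"ay": 0,"az": 0,"hand": 1},{"x": 0,"y": 0,"z": 5,"ax": 0,"ay": 0,"az": 0,"hand": 1},{"x": 0,"y": 0,"z": 2,"ax": 0,"ay": 0,"az": 0,"hand": 1},{"x": 0,"y": 0,"z": 0,"ax": 0,"ay": 0,"az": 0,"hand": 1}])

```text
time: 18.52
tcp_pos: [0.6146, 0.2163, 0.0983]
tool_rot: [0.699, 0.715, -0.002, -0.002]
ft_force: [0.5, 0.1, -0.5]
opening: 0.0244
```

```bash
python3 -c "
from h import *
go(.617,.219,.092,91.1)"
```

```text
t 18.52 tcp [0.6146 0.2163 0.0983] yaw 91.25 F [ 0.5  0.1 -0.5] op 24.4 j6 0.2  SHIFT [2.7 2.5 6.3] TURN [-0.32 -0.07  0.15]
```

Lower the last 6 mm, release, rise and head for jar 3.

Emit:
send_rows(plan=[{"x": 0,"y": 0,"z": 5,"ax": -0.3,"ay": 0,"az": 0,"hand": 1},{"x": 0,"y": 0,"z": 2,"ax": 0,"ay": 0,"az": 0,"hand": 1},{"x": 0,"y": 0,"z": 0,"ax": 0,"ay": 0,"az": 0,"hand": 1},{"x": 0,"y": 0,"z": 0,"ax": 0,"ay": 0,"az": 0,"hand": 1},{"x": 0,"y": 0,"z": 0,"ax": 0,"ay": 0,"az": 0,"hand": 1}])

```text
time: 18.93
tcp_pos: [0.6159, 0.2165, 0.0939]
tool_rot: [0.699, 0.715, 0.002, 0.001]
ft_force: [0.8, -0.5, -0.5]
opening: 0.0246
```

Emit:
send_rows(plan=[{"x": 0,"y": 0,"z": 0,"ax": 0,"ay": 0,"az": 0,"hand": 0.3},{"x": 0,"y": 0,"z": 0,"ax": 0,"ay": 0,"az": 0,"hand": 0.1},{"x": 0,"y": 0,"z": 0,"ax": 0,"ay": 0,"az": 0,"hand": 0.1},{"x": 0,"y": 0,"z": -15,"ax": 0,"ay": 0,"az": 0,"hand": 0.1},{"x": 0,"y": 0,"z": -25,"ax": 0,"ay": 0,"az": 0,"hand": 0.1}])

```text
time: 19.35
tcp_pos: [0.6141, 0.2162, 0.1308]
tool_rot: [0.699, 0.715, -0.0, -0.001]
ft_force: [0.4, -0.3, -0.1]
opening: 0.0383
```

Emit:
send_rows(plan=[{"x": 0,"y": 0,"z": -30,"ax": 0,"ay": 0,"az": 0,"hand": 0.1},{"x": 0,"y": 0,"z": -30,"ax": 0,"ay": 0,"az": 0,"hand": 0.1},{"x": -10,"y": -4,"z": -15,"ax": 0,"ay": 0,"az": 0,"hand": 0.1},{"x": -25,"y": -10,"z": 0,"ax": 0,"ay": 0,"az": -1,"hand": 0.1},{"x": -36,"y": -14,"z": 0,"ax": 0,"ay": 0,"az": -1,"hand": 0.1}])

```text
time: 19.77
tcp_pos: [0.5894, 0.1476, 0.2137]
tool_rot: [0.685, 0.729, 0.003, 0.0]
ft_force: [0.2, -0.3, -0.2]
opening: 0.0384
```

Emit:
send_rows(plan=[{"x": -36,"y": -15,"z": 0,"ax": 0,"ay": 0,"az": -1,"hand": 0.1},{"x": -36,"y": -15,"z": 0,"ax": 0,"ay": 0,"az": 0,"hand": 0.1},{"x": -36,"y": -15,"z": 0,"ax": 0,"ay": 0,"az": 0,"hand": 0.1},{"x": -36,"y": -15,"z": 0,"ax": 0,"ay": 0,"az": 0,"hand": 0.1},{"x": -36,"y": -15,"z": 0,"ax": 0,"ay": 0,"az": 0,"hand": 0.1}])

```text
time: 20.18
tcp_pos: [0.5252, -0.0433, 0.2145]
tool_rot: [0.676, 0.737, 0.004, 0.002]
ft_force: [1.5, -0.4, 0.6]
opening: 0.0386
```

Emit:
send_rows(plan=[{"x": -36,"y": -15,"z": 0,"ax": 0,"ay": 0,"az": 0,"hand": 0.1},{"x": -36,"y": -15,"z": 0,"ax": 0,"ay": 0,"az": 0,"hand": 0.1},{"x": -36,"y": -15,"z": 0,"ax": 0,"ay": 0,"az": 0,"hand": 0.1},{"x": -36,"y": -14,"z": 0,"ax": 0,"ay": 0,"az": 0,"hand": 0.1},{"x": -20,"y": -8,"z": 0,"ax": 0,"ay": 0,"az": 0,"hand": 0.1}])

```text
time: 20.6
tcp_pos: [0.4674, -0.2221, 0.2152]
tool_rot: [0.676, 0.737, 0.004, 0.004]
ft_force: [0.9, 0.9, 0.2]
opening: 0.0383
```

```bash
python3 -c "
from h import *
go(.4658,-.222,.12,94.7)"
```

```text
t 20.6 tcp [ 0.4674 -0.2221  0.2152] yaw 94.96 F [0.9 0.9 0.2] op 38.3 j6 -0.68  SHIFT [ 0.2 -2.6 95.2] TURN [0.63 0.02 0.26]
```

Emit:
send_rows(plan=[{"x": 0,"y": 0,"z": 0,"ax": 0,"ay": 0,"az": 0,"hand": 0.1},{"x": 0,"y": 0,"z": 20,"ax": 0,"ay": 0,"az": 0,"hand": 0.1},{"x": 0,"y": 0,"z": 30,"ax": 0,"ay": 0,"az": 0,"hand": 0.1},{"x": 0,"y": 0,"z": 30,"ax": 0,"ay": 0,"az": 0,"hand": 0.1},{"x": 0,"y": 0,"z": 0,"ax": 0,"ay": 0,"az": 0,"hand": 0.1}])

```text
time: 21.02
tcp_pos: [0.4671, -0.2278, 0.1353]
tool_rot: [0.679, 0.734, 0.004, 0.007]
ft_force: [0.3, 0.2, -1.6]
opening: 0.0384
```

```bash
python3 -c "
from h import *
go(.4658,-.222,.075,94.7)"
```

```text
t 21.02 tcp [ 0.4671 -0.2278  0.1353] yaw 94.5 F [ 0.3  0.2 -1.6] op 38.4 j6 -0.69  SHIFT [ 6.2 -1.8 60.2] TURN [ 0.87  0.26 -0.2 ]
```

Emit:
send_rows(plan=[{"x": 6,"y": -1,"z": 0,"ax": 0.8,"ay": 0.2,"az": 0,"hand": 0.1},{"x": 0,"y": 0,"z": 15,"ax": 0,"ay": 0,"az": 0,"hand": 0.1},{"x": 0,"y": -0.5,"z": 18,"ax": 0,"ay": 0,"az": 0,"hand": 0.1},{"x": 0,"y": -0.5,"z": 12,"ax": 0,"ay": 0,"az": 0,"hand": 0.1},{"x": 0,"y": -0.5,"z": 4,"ax": 0,"ay": 0,"az": 0,"hand": 0.1}])

```text
time: 21.43
tcp_pos: [0.4668, -0.2204, 0.0921]
tool_rot: [0.678, 0.735, -0.0, 0.003]
ft_force: [-0.6, 0.6, -0.5]
opening: 0.0384
```

```bash
python3 -c "
from h import *
go(.4658,-.222,.075,94.7)"
```

```text
t 21.43 tcp [ 0.4668 -0.2204  0.0921] yaw 94.59 F [-0.6  0.6 -0.5] op 38.4 j6 -0.67  SHIFT [-1.5 -1.2 17.1] TURN [ 0.19  0.22 -0.11]
```

Emit:
send_rows(plan=[{"x": -1.5,"y": -1,"z": 10,"ax": 0,"ay": 0,"az": 0,"hand": 0.1},{"x": 0,"y": -0.5,"z": 6,"ax": 0,"ay": 0,"az": 0,"hand": 0.1},{"x": 0,"y": 0,"z": 3,"ax": 0.2,"ay": 0.2,"az": 0,"hand": 0.2},{"x": 0,"y": 0,"z": 0,"ax": 0,"ay": 0,"az": 0,"hand": 0.3},{"x": 0,"y": 0,"z": 0,"ax": 0,"ay": 0,"az": 0,"hand": 0.32}])

```text
time: 21.85
tcp_pos: [0.4665, -0.2222, 0.0743]
tool_rot: [0.678, 0.735, -0.0, 0.001]
ft_force: [-0.2, 0.1, 0.0]
opening: 0.0291
```

```bash
python3 -c "
from h import *
go(.4658,-.222,.075,94.7)"
```

```text
t 21.85 tcp [ 0.4665 -0.2222  0.0743] yaw 94.63 F [-0.2  0.1  0. ] op 29.1 j6 -0.67  SHIFT [ 0.2 -0.7 -0.7] TURN [ 0.05  0.08 -0.07]
```

Emit:
send_rows(plan=[{"x": 0,"y": 0,"z": 0,"ax": 0,"ay": 0,"az": 0,"hand": 0.4},{"x": 0,"y": 0,"z": 0,"ax": 0,"ay": 0,"az": 0,"hand": 0.5},{"x": 0,"y": 0,"z": 0,"ax": 0,"ay": 0,"az": 0,"hand": 0.8},{"x": 0,"y": 0,"z": 0,"ax": 0,"ay": 0,"az": 0,"hand": 1},{"x": 0,"y": 0,"z": 0,"ax": 0,"ay": 0,"az": 0,"hand": 1}])

```text
time: 22.27
tcp_pos: [0.4669, -0.2225, 0.0755]
tool_rot: [0.678, 0.735, -0.0, 0.001]
ft_force: [0.7, 0.3, -1.2]
opening: 0.0241
```

Emit:
send_rows(plan=[{"x": 0,"y": 0,"z": -6,"ax": 0,"ay": 0,"az": 0,"hand": 1},{"x": 0,"y": 0,"z": -10,"ax": 0,"ay": 0,"az": 0,"hand": 1},{"x": 0,"y": 0,"z": -10,"ax": 0,"ay": 0,"az": 0,"hand": 1},{"x": 0,"y": 0,"z": -10,"ax": 0,"ay": 0,"az": 0,"hand": 1},{"x": 0,"y": 0,"z": -10,"ax": 0,"ay": 0,"az": 0,"hand": 1}])

```text
time: 22.68
tcp_pos: [0.4663, -0.2221, 0.1248]
tool_rot: [0.678, 0.735, -0.0, 0.0]
ft_force: [0.7, -0.5, -0.4]
opening: 0.0242
```

Emit:
send_rows(plan=[{"x": 0,"y": 0,"z": -25,"ax": 0,"ay": 0,"az": 0,"hand": 1},{"x": 0,"y": 0,"z": -30,"ax": 0,"ay": 0,"az": 0,"hand": 1},{"x": 10,"y": 5,"z": -30,"ax": 0,"ay": 0,"az": 0,"hand": 1},{"x": 25,"y": 12,"z": -10,"ax": 0,"ay": 0,"az": 0,"hand": 1},{"x": 34,"y": 17,"z": 0,"ax": 0,"ay": 0,"az": 0,"hand": 1}])

```text
time: 23.1
tcp_pos: [0.4937, -0.1531, 0.2316]
tool_rot: [0.68, 0.733, -0.0, 0.003]
ft_force: [1.1, -0.4, -1.4]
opening: 0.0242
```

Emit:
send_rows(plan=[{"x": 34,"y": 17,"z": 0,"ax": 0,"ay": 0,"az": 0,"hand": 1},{"x": 34,"y": 17,"z": 0,"ax": 0,"ay": 0,"az": 0,"hand": 1},{"x": 34,"y": 17,"z": 0,"ax": 0,"ay": 0,"az": 0,"hand": 1},{"x": 34,"y": 17,"z": 0,"ax": 0,"ay": 0,"az": 0,"hand": 1},{"x": 34,"y": 17,"z": 0,"ax": 0,"ay": 0,"az": 0,"hand": 1}])

```text
time: 23.52
tcp_pos: [0.5681, 0.03, 0.2406]
tool_rot: [0.682, 0.731, 0.002, 0.008]
ft_force: [0.5, -0.5, 0.3]
opening: 0.0242
```

Emit:
send_rows(plan=[{"x": 34,"y": 17,"z": 0,"ax": 0,"ay": 0,"az": 0,"hand": 1},{"x": 34,"y": 17,"z": 0,"ax": 0,"ay": 0,"az": 0,"hand": 1},{"x": 34,"y": 15,"z": 0,"ax": 0,"ay": 0,"az": 1,"hand": 1},{"x": 20,"y": 6,"z": 0,"ax": 0,"ay": 0,"az": 1,"hand": 1},{"x": 0,"y": 0,"z": 0,"ax": 0,"ay": 0,"az": 1,"hand": 1}])

```text
time: 23.93
tcp_pos: [0.6166, 0.1693, 0.2463]
tool_rot: [0.699, 0.715, 0.005, 0.009]
ft_force: [0.1, 0.4, -0.1]
opening: 0.0247
```

```bash
python3 -c "
from h import *
go(.617,.170,.125,91.1)"
```

```text
t 23.93 tcp [0.6166 0.1693 0.2463] yaw 91.24 F [ 0.1  0.4 -0.1] op 24.7 j6 0.13  SHIFT [  1.4  -2.  121.3] TURN [1.15 0.35 0.14]
```

Emit:
send_rows(plan=[{"x": 0,"y": -2,"z": 20,"ax": 1,"ay": 0.2,"az": 0,"hand": 1},{"x": 0,"y": 0,"z": 25,"ax": 0,"ay": 0,"az": 0,"hand": 1},{"x": 0,"y": 0,"z": 30,"ax": 0,"ay": 0,"az": 0,"hand": 1},{"x": 0,"y": 0,"z": 30,"ax": 0,"ay": 0,"az": 0,"hand": 1},{"x": 0,"y": 0,"z": 15,"ax": 0,"ay": 0,"az": 0,"hand": 1}])

```text
time: 24.35
tcp_pos: [0.6167, 0.1701, 0.1298]
tool_rot: [0.699, 0.715, 0.004, 0.004]
ft_force: [-1.3, -0.8, -1.6]
opening: 0.0245
```

Emit:
send_rows(plan=[{"x": 0,"y": 0,"z": 12,"ax": 0.5,"ay": 0,"az": 0,"hand": 1},{"x": 0,"y": 0,"z": 10,"ax": 0,"ay": 0,"az": 0,"hand": 1},{"x": 0,"y": 0,"z": 5,"ax": 0,"ay": 0,"az": 0,"hand": 1},{"x": 0,"y": 0,"z": 3,"ax": 0,"ay": 0,"az": 0,"hand": 1},{"x": 0,"y": 0,"z": 0,"ax": 0,"ay": 0,"az": 0,"hand": 1}])

```text
time: 24.77
tcp_pos: [0.6158, 0.168, 0.0965]
tool_rot: [0.699, 0.715, -0.001, -0.0]
ft_force: [0.1, 0.2, -0.3]
opening: 0.0246
```

Emit:
send_rows(plan=[{"x": 0,"y": 0,"z": 5,"ax": 0,"ay": 0,"az": 0,"hand": 1},{"x": 0,"y": 0,"z": 1,"ax": 0,"ay": 0,"az": 0,"hand": 1},{"x": 0,"y": 0,"z": 0,"ax": 0,"ay": 0,"az": 0,"hand": 1},{"x": 0,"y": 0,"z": 0,"ax": 0,"ay": 0,"az": 0,"hand": 1},{"x": 0,"y": 0,"z": 0,"ax": 0,"ay": 0,"az": 0,"hand": 1}])

```text
time: 25.18
tcp_pos: [0.6172, 0.1681, 0.0931]
tool_rot: [0.699, 0.715, 0.001, 0.001]
ft_force: [0.8, 0.2, -0.3]
opening: 0.0245
```

```bash
python3 -c "
from h import *
go(.617,.170,.092,91.1)"
```

```text
t 25.18 tcp [0.6172 0.1681 0.0931] yaw 91.26 F [ 0.8  0.2 -0.3] op 24.5 j6 0.12  SHIFT [ 1.9 -0.1  1.1] TURN [0.16 0.06 0.16]
```

Emit:
send_rows(plan=[{"x": 0,"y": 0,"z": 0,"ax": 0,"ay": 0,"az": 0,"hand": 0.3},{"x": 0,"y": 0,"z": 0,"ax": 0,"ay": 0,"az": 0,"hand": 0.1},{"x": 0,"y": 0,"z": 0,"ax": 0,"ay": 0,"az": 0,"hand": 0.1},{"x": 0,"y": 0,"z": -15,"ax": 0,"ay": 0,"az": 0,"hand": 0.1},{"x": 0,"y": 0,"z": -25,"ax": 0,"ay": 0,"az": 0,"hand": 0.1}])

```text
time: 25.6
tcp_pos: [0.6154, 0.168, 0.1301]
tool_rot: [0.699, 0.715, -0.002, -0.001]
ft_force: [-0.4, 0.1, -0.1]
opening: 0.0386
```

Emit:
send_rows(plan=[{"x": 0,"y": 0,"z": -30,"ax": 0,"ay": 0,"az": 0,"hand": 0.1},{"x": 0,"y": 0,"z": -30,"ax": 0,"ay": 0,"az": 0,"hand": 0.1},{"x": -10,"y": -4,"z": -15,"ax": 0,"ay": 0,"az": 0,"hand": 0.1},{"x": -25,"y": -10,"z": 0,"ax": 0,"ay": 0,"az": -1,"hand": 0.1},{"x": -37,"y": -13,"z": 0,"ax": 0,"ay": 0,"az": -1,"hand": 0.1}])

```text
time: 26.02
tcp_pos: [0.5919, 0.0987, 0.2134]
tool_rot: [0.684, 0.729, 0.001, 0.001]
ft_force: [1.0, -0.9, -0.3]
opening: 0.0386
```

Emit:
send_rows(plan=[{"x": -37,"y": -14,"z": 0,"ax": 0,"ay": 0,"az": -1,"hand": 0.1},{"x": -37,"y": -14,"z": 0,"ax": 0,"ay": 0,"az": 0,"hand": 0.1},{"x": -37,"y": -14,"z": 0,"ax": 0,"ay": 0,"az": 0,"hand": 0.1},{"x": -37,"y": -14,"z": 0,"ax": 0,"ay": 0,"az": 0,"hand": 0.1},{"x": -37,"y": -14,"z": 0,"ax": 0,"ay": 0,"az": 0,"hand": 0.1}])

```text
time: 26.43
tcp_pos: [0.5335, -0.097, 0.2153]
tool_rot: [0.675, 0.737, 0.002, 0.003]
ft_force: [0.9, -0.8, -0.3]
opening: 0.0384
```

Emit:
send_rows(plan=[{"x": -37,"y": -14,"z": 0,"ax": 0,"ay": 0,"az": 0,"hand": 0.1},{"x": -37,"y": -14,"z": 0,"ax": 0,"ay": 0,"az": 0,"hand": 0.1},{"x": -37,"y": -14,"z": 0,"ax": 0,"ay": 0,"az": 0,"hand": 0.1},{"x": -37,"y": -13,"z": 0,"ax": 0,"ay": 0,"az": 0,"hand": 0.1},{"x": -37,"y": -13,"z": 0,"ax": 0,"ay": 0,"az": 0,"hand": 0.1}])

```text
time: 26.85
tcp_pos: [0.4771, -0.2959, 0.2169]
tool_rot: [0.675, 0.738, 0.002, 0.004]
ft_force: [0.8, 0.5, -0.2]
opening: 0.0384
```

```bash
python3 -c "
from h import *
go(.473,-.3055,.14,94.7)"
```

```text
t 26.85 tcp [ 0.4771 -0.2959  0.2169] yaw 95.07 F [ 0.8  0.5 -0.2] op 38.4 j6 -0.78  SHIFT [-9.  -5.6 76.9] TURN [0.54 0.17 0.37]
```

Emit:
send_rows(plan=[{"x": 0,"y": 0,"z": 0,"ax": 0.5,"ay": 0,"az": 0.3,"hand": 0.1},{"x": 0,"y": 0,"z": 20,"ax": 0,"ay": 0,"az": 0,"hand": 0.1},{"x": 0,"y": 0,"z": 30,"ax": 0,"ay": 0,"az": 0,"hand": 0.1},{"x": 0,"y": 0,"z": 30,"ax": 0,"ay": 0,"az": 0,"hand": 0.1},{"x": 0,"y": 0,"z": 0,"ax": 0,"ay": 0,"az": 0,"hand": 0.1}])

```text
time: 27.27
tcp_pos: [0.4741, -0.3065, 0.1364]
tool_rot: [0.681, 0.732, -0.002, 0.004]
ft_force: [-0.6, 0.9, -1.8]
opening: 0.0384
```

```bash
python3 -c "
from h import *
go(.473,-.3055,.075,94.7)
s=cam('side');save(s,'side6.png');t=cam('top');save(t,'top6.png')
o=np.zeros((600,800,3),np.uint8);a=cv2.imread('pics/side6.png')
o[:,:400]=cv2.resize(a[150:225,340:390],(400,600),interpolation=cv2.INTER_CUBIC)
o[:300,400:]=cv2.resize(a[150:270,110:270],(400,300))
o[300:,400:]=cv2.resize(cv2.imread('pics/top6.png')[170:245,180:305],(400,300)[::1])
cv2.imwrite('pics/z6.png',cv2.convertScaleAbs(o,alpha=1.3))"
```

```text
t 27.27 tcp [ 0.4741 -0.3065  0.1364] yaw 94.12 F [-0.6  0.9 -1.8] op 38.4 j6 -0.78  SHIFT [ 1.5 -1.2 61.3] TURN [ 0.16  0.47 -0.58]
```

View pics/z6.png

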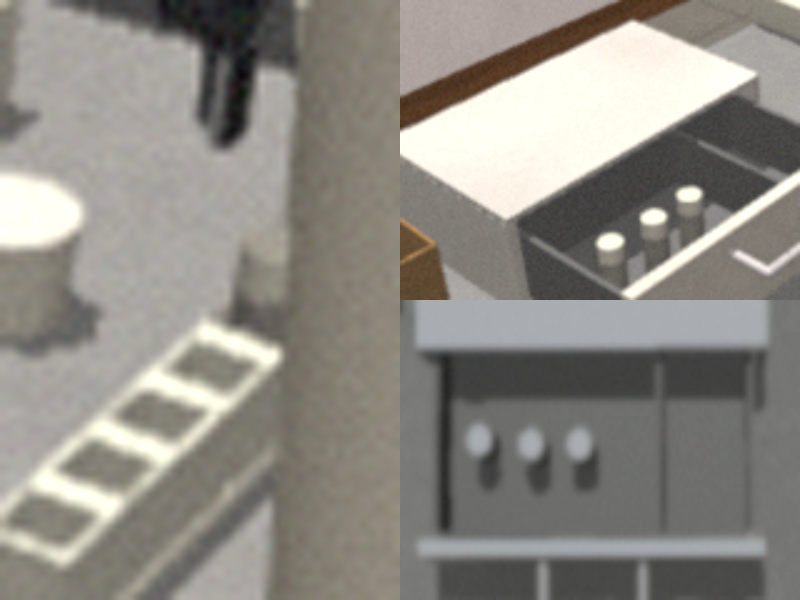

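Three jars stand upright in the wide bay (top caps near (480,440), (530,443) and (580,443) in the crop) and the stand looks undisturbed. On to the last jar.

Emit:
send_rows(plan=[{"x": 1.5,"y": -1,"z": 0,"ax": 0.2,"ay": 0.4,"az": -0.6,"hand": 0.1},{"x": 0,"y": 0,"z": 15,"ax": 0,"ay": 0,"az": 0,"hand": 0.1},{"x": 0,"y": -0.5,"z": 18,"ax": 0,"ay": 0,"az": 0,"hand": 0.1},{"x": 0,"y": -0.5,"z": 13,"ax": 0,"ay": 0,"az": 0,"hand": 0.1},{"x": 0,"y": -0.5,"z": 4,"ax": 0,"ay": 0,"az": 0,"hand": 0.1}])

```text
time: 27.78
tcp_pos: [0.4773, -0.3082, 0.1012]
tool_rot: [0.675, 0.737, 0.0, 0.009]
ft_force: [-0.9, 0.3, 0.6]
opening: 0.0382
```

```bash
python3 -c "
from h import *
go(.473,-.3055,.075,94.7)"
```

```text
t 27.78 tcp [ 0.4773 -0.3082  0.1012] yaw 95.01 F [-0.9  0.3  0.6] op 38.2 j6 -0.8  SHIFT [ 3.4 -4.4 26.1] TURN [0.73 0.79 0.32]
```

Emit:
send_rows(plan=[{"x": 3,"y": -4,"z": 0,"ax": 0.7,"ay": 0.8,"az": 0.3,"hand": 0.1},{"x": 0,"y": 0,"z": 0,"ax": 0,"ay": 0,"az": 0,"hand": 0.1},{"x": 0,"y": 0,"z": 10,"ax": 0,"ay": 0,"az": 0,"hand": 0.1},{"x": 0,"y": 0,"z": 10,"ax": 0,"ay": 0,"az": 0,"hand": 0.1},{"x": 0,"y": 0,"z": 3,"ax": 0,"ay": 0,"az": 0,"hand": 0.1}])

```text
time: 28.2
tcp_pos: [0.4739, -0.306, 0.0805]
tool_rot: [0.677, 0.736, 0.0, 0.001]
ft_force: [-0.7, -0.1, -0.3]
opening: 0.0377
```

```bash
python3 -c "
from h import *
go(.473,-.3055,.075,94.7)"
```

```text
t 28.2 tcp [ 0.4739 -0.306   0.0805] yaw 94.74 F [-0.7 -0.1 -0.3] op 37.7 j6 -0.79  SHIFT [ 0.6 -0.9  5.5] TURN [0.15 0.08 0.04]
```

Emit:
send_rows(plan=[{"x": 0,"y": -1,"z": 5,"ax": 0,"ay": 0,"az": 0,"hand": 0.1},{"x": 0,"y": 0,"z": 1,"ax": 0,"ay": 0,"az": 0,"hand": 0.2},{"x": 0,"y": 0,"z": 0,"ax": 0,"ay": 0,"az": 0,"hand": 0.3},{"x": 0,"y": 0,"z": 0,"ax": 0,"ay": 0,"az": 0,"hand": 0.32},{"x": 0,"y": 0,"z": 0,"ax": 0,"ay": 0,"az": 0,"hand": 0.32}])

```text
time: 28.62
tcp_pos: [0.4725, -0.3059, 0.0725]
tool_rot: [0.677, 0.736, 0.0, 0.0]
ft_force: [-0.4, 0.6, -0.3]
opening: 0.029
```

```bash
python3 -c "
from h import *
go(.473,-.3055,.075,94.7)
s=cam('side');save(s,'side7.png');t=cam('top');save(t,'top7.png')
o=np.zeros((600,800,3),np.uint8)
o[:,:400]=cv2.resize(cv2.imread('pics/side7.png')[150:210,350:390],(400,600),interpolation=cv2.INTER_CUBIC)
o[:300,400:]=cv2.resize(cv2.imread('pics/top7.png')[230:290,315:395],(400,300))
cv2.imwrite('pics/z7.png',cv2.convertScaleAbs(o,alpha=1.6))"
```

```text
t 28.62 tcp [ 0.4725 -0.3059  0.0725] yaw 94.74 F [-0.4  0.6 -0.3] op 29.0 j6 -0.79  SHIFT [ 0.3  0.5 -2.5] TURN [0.07 0.01 0.04]
```

View pics/z7.png

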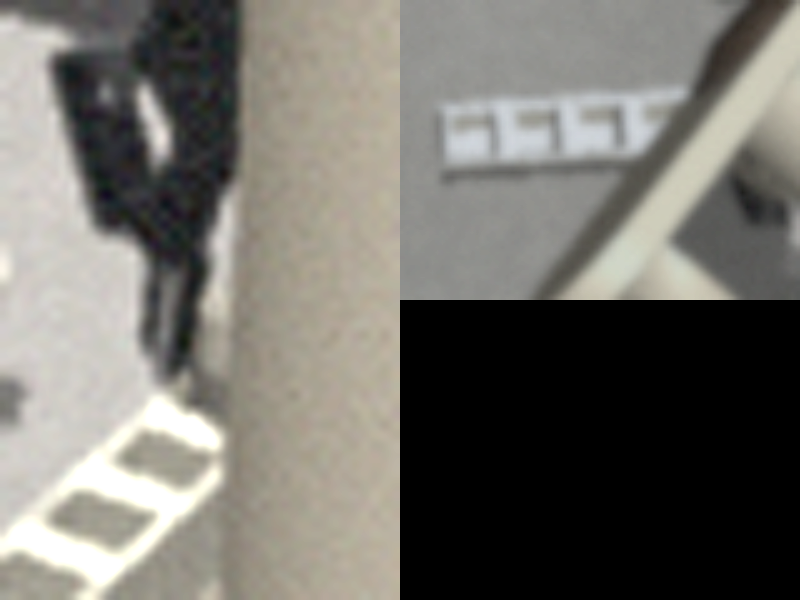

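The stand is at the same pixels as at the start (top-left corner (442,105) against (442,107)) and the finger is beside the jar. I close and lift.

Emit:
send_rows(plan=[{"x": 0,"y": 0.3,"z": -2,"ax": 0,"ay": 0,"az": 0,"hand": 0.4},{"x": 0,"y": 0,"z": 0,"ax": 0,"ay": 0,"az": 0,"hand": 0.5},{"x": 0,"y": 0,"z": 0,"ax": 0,"ay": 0,"az": 0,"hand": 0.8},{"x": 0,"y": 0,"z": 0,"ax": 0,"ay": 0,"az": 0,"hand": 1},{"x": 0,"y": 0,"z": 0,"ax": 0,"ay": 0,"az": 0,"hand": 1}])

```text
time: 29.13
tcp_pos: [0.4731, -0.306, 0.0755]
tool_rot: [0.677, 0.736, 0.0, 0.001]
ft_force: [-0.7, -1.2, -0.7]
opening: 0.0242
```

Emit:
send_rows(plan=[{"x": 0,"y": 0,"z": -6,"ax": 0,"ay": 0,"az": 0,"hand": 1},{"x": 0,"y": 0,"z": -10,"ax": 0,"ay": 0,"az": 0,"hand": 1},{"x": 0,"y": 0,"z": -10,"ax": 0,"ay": 0,"az": 0,"hand": 1},{"x": 0,"y": 0,"z": -10,"ax": 0,"ay": 0,"az": 0,"hand": 1},{"x": 0,"y": 0,"z": -10,"ax": 0,"ay": 0,"az": 0,"hand": 1}])

```text
time: 29.55
tcp_pos: [0.4725, -0.3055, 0.1245]
tool_rot: [0.677, 0.736, 0.0, -0.0]
ft_force: [0.2, -0.4, -0.5]
opening: 0.0243
```

Emit:
send_rows(plan=[{"x": 0,"y": 0,"z": -25,"ax": 0,"ay": 0,"az": 0,"hand": 1},{"x": 0,"y": 0,"z": -30,"ax": 0,"ay": 0,"az": 0,"hand": 1},{"x": 10,"y": 5,"z": -30,"ax": 0,"ay": 0,"az": 0,"hand": 1},{"x": 25,"y": 12,"z": -10,"ax": 0,"ay": 0,"az": 0,"hand": 1},{"x": 34,"y": 16,"z": 0,"ax": 0,"ay": 0,"az": 0,"hand": 1}])

```text
time: 29.97
tcp_pos: [0.4985, -0.237, 0.2311]
tool_rot: [0.68, 0.734, 0.0, 0.003]
ft_force: [1.4, 0.0, -1.0]
opening: 0.0246
```

Emit:
send_rows(plan=[{"x": 34,"y": 16,"z": 0,"ax": 0,"ay": 0,"az": 0,"hand": 1},{"x": 34,"y": 16,"z": 0,"ax": 0,"ay": 0,"az": 0,"hand": 1},{"x": 34,"y": 16,"z": 0,"ax": 0,"ay": 0,"az": 0,"hand": 1},{"x": 34,"y": 16,"z": 0,"ax": 0,"ay": 0,"az": 0,"hand": 1},{"x": 34,"y": 16,"z": 0,"ax": 0,"ay": 0,"az": 0,"hand": 1}])

```text
time: 30.38
tcp_pos: [0.5672, -0.0546, 0.24]
tool_rot: [0.681, 0.732, 0.002, 0.007]
ft_force: [0.5, -1.2, -0.5]
opening: 0.0244
```

Emit:
send_rows(plan=[{"x": 34,"y": 16,"z": 0,"ax": 0,"ay": 0,"az": 0,"hand": 1},{"x": 34,"y": 14,"z": 0,"ax": 0,"ay": 0,"az": 0,"hand": 1},{"x": 34,"y": 14,"z": 0,"ax": 0,"ay": 0,"az": 1,"hand": 1},{"x": 30,"y": 10,"z": 0,"ax": 0,"ay": 0,"az": 1,"hand": 1},{"x": 0,"y": 0,"z": 0,"ax": 0,"ay": 0,"az": 1,"hand": 1}])

```text
time: 30.8
tcp_pos: [0.6138, 0.0943, 0.2461]
tool_rot: [0.699, 0.715, 0.005, 0.009]
ft_force: [0.6, -0.2, -0.7]
opening: 0.025
```

```bash
python3 -c "
from h import *
go(.617,.120,.125,91.1)"
```

```text
t 30.8 tcp [0.6138 0.0943 0.2461] yaw 91.31 F [ 0.6 -0.2 -0.7] op 25.0 j6 0.01  SHIFT [ 26.4   1.5 121. ] TURN [1.11 0.37 0.22]
```

Emit:
send_rows(plan=[{"x": 26,"y": 1,"z": 0,"ax": 1,"ay": 0.3,"az": 0,"hand": 1},{"x": 0,"y": 0,"z": 20,"ax": 0,"ay": 0,"az": 0,"hand": 1},{"x": 0,"y": 0,"z": 30,"ax": 0,"ay": 0,"az": 0,"hand": 1},{"x": 0,"y": 0,"z": 30,"ax": 0,"ay": 0,"az": 0,"hand": 1},{"x": 0,"y": 0,"z": 15,"ax": 0,"ay": 0,"az": 0,"hand": 1}])

```text
time: 31.22
tcp_pos: [0.6165, 0.1248, 0.158]
tool_rot: [0.698, 0.716, 0.005, 0.005]
ft_force: [0.2, 0.2, -0.6]
opening: 0.0247
```

```bash
python3 -c "
from h import *
go(.617,.120,.093,91.1)"
```

```text
t 31.22 tcp [0.6165 0.1248 0.158 ] yaw 91.5 F [ 0.2  0.2 -0.6] op 24.7 j6 0.05  SHIFT [-4.7 -0.5 65. ] TURN [0.76 0.02 0.4 ]
```

Emit:
send_rows(plan=[{"x": -4,"y": 0,"z": 15,"ax": 0.7,"ay": 0,"az": 0.4,"hand": 1},{"x": 0,"y": 0,"z": 18,"ax": 0,"ay": 0,"az": 0,"hand": 1},{"x": 0,"y": 0,"z": 15,"ax": 0,"ay": 0,"az": 0,"hand": 1},{"x": 0,"y": 0,"z": 8,"ax": 0,"ay": 0,"az": 0,"hand": 1},{"x": 0,"y": 0,"z": 0,"ax": 0,"ay": 0,"az": 0,"hand": 1}])

```text
time: 31.63
tcp_pos: [0.6164, 0.1187, 0.0997]
tool_rot: [0.701, 0.713, -0.001, -0.001]
ft_force: [-0.1, -0.6, 0.0]
opening: 0.0239
```

```bash
python3 -c "
from h import *
go(.617,.120,.093,91.1)"
```

```text
t 31.63 tcp [0.6164 0.1187 0.0997] yaw 90.96 F [-0.1 -0.6  0. ] op 23.9 j6 0.05  SHIFT [1.3 0.6 6.7] TURN [-0.15  0.04 -0.14]
```

Emit:
send_rows(plan=[{"x": 0,"y": 0,"z": 6,"ax": 0,"ay": 0,"az": 0,"hand": 1},{"x": 0,"y": 0,"z": 1.5,"ax": 0,"ay": 0,"az": 0,"hand": 1},{"x": 0,"y": 0,"z": 0,"ax": 0,"ay": 0,"az": 0,"hand": 1},{"x": 0,"y": 0,"z": 0,"ax": 0,"ay": 0,"az": 0,"hand": 1},{"x": 0,"y": 0,"z": 0,"ax": 0,"ay": 0,"az": 0,"hand": 1}])

```text
time: 32.05
tcp_pos: [0.6179, 0.1181, 0.0953]
tool_rot: [0.702, 0.713, 0.0, 0.001]
ft_force: [0.7, 0.5, -0.6]
opening: 0.0247
```

Emit:
send_rows(plan=[{"x": 0,"y": 0,"z": 0,"ax": 0,"ay": 0,"az": 0,"hand": 0.3},{"x": 0,"y": 0,"z": 0,"ax": 0,"ay": 0,"az": 0,"hand": 0.1},{"x": 0,"y": 0,"z": 0,"ax": 0,"ay": 0,"az": 0,"hand": 0.1},{"x": 0,"y": 0,"z": -15,"ax": 0,"ay": 0,"az": 0,"hand": 0.1},{"x": 0,"y": 0,"z": -25,"ax": 0,"ay": 0,"az": 0,"hand": 0.1}])

```text
time: 32.47
tcp_pos: [0.6165, 0.1182, 0.1331]
tool_rot: [0.701, 0.713, -0.002, -0.001]
ft_force: [-0.8, 0.4, 0.1]
opening: 0.0379
```

Emit:
send_rows(plan=[{"x": 0,"y": 0,"z": -30,"ax": 0,"ay": 0,"az": 0,"hand": 0.1},{"x": 0,"y": 0,"z": -30,"ax": 0,"ay": 0,"az": 0,"hand": -0.4},{"x": 0,"y": 0,"z": -15,"ax": 0,"ay": 0,"az": 0,"hand": -0.4},{"x": -20,"y": 0,"z": 0,"ax": 0,"ay": 0,"az": 0,"hand": -0.4},{"x": -20,"y": 0,"z": 0,"ax": 0,"ay": 0,"az": 0,"hand": -0.4}])

```text
time: 32.88
tcp_pos: [0.6179, 0.0806, 0.2175]
tool_rot: [0.7, 0.714, 0.001, 0.001]
ft_force: [-0.3, -0.4, -0.3]
opening: 0.0597
```

```bash
cat > case.py <<'E'
from h import *
np.set_printoptions(precision=4,suppress=True)
t=cam("top");s=cam("side");save(t,"topc.png");save(s,"sidec.png")
h=cv2.cvtColor(t["color"],cv2.COLOR_RGB2HSV); m=cv2.inRange(h,(3,110,60),(18,255,255)); m[:, :300]=0;m[:,400:]=0;m[:170]=0;m[245:]=0
cn=max(cv2.findContours(m,0,2)[0],key=cv2.contourArea); r=cv2.minAreaRect(cn); print(r)
bp=np.array([onz(t,*p,.05) for p in cv2.boxPoints(r)]); c=bp.mean(0); print(bp,c)
e=[bp[1]-bp[0],bp[2]-bp[1]]; l=max(e,key=np.linalg.norm); print("yaw",np.degrees(np.arctan2(-l[0],l[1])))
print("side proj",[proj(s,p).round(1) for p in bp])
E
python3 case.py; python3 -c "
from h import *
go(.635,-.153,.15,109.5)
a=cv2.imread('pics/sidec.png');b=cv2.imread('pics/topc.png')
o=np.zeros((600,800,3),np.uint8)
o[:,:400]=cv2.resize(a[170:230,280:320],(400,600),interpolation=cv2.INTER_CUBIC)
o[:300,400:]=cv2.resize(b[185:230,305:365],(400,300),interpolation=cv2.INTER_CUBIC)
o[300:,400:]=cv2.resize(a[150:270,110:270],(400,300))
cv2.imwrite('pics/z8.png',cv2.convertScaleAbs(o,alpha=1.5))"
```

```text
((334.5229797363281, 203.24314880371094), (11.302350997924805, 16.761962890625), 73.3007583618164)
[[ 0.6446 -0.121   0.05  ]
 [ 0.6616 -0.1739  0.05  ]
 [ 0.626  -0.185   0.05  ]
 [ 0.6091 -0.1321  0.05  ]] [ 0.6353 -0.153   0.05  ]
yaw -162.21569443376077
side proj [array([289.6, 191.8]), array([296.2, 183.1]), array([307.6, 185.6]), array([301.3, 194.4])]
t 32.98 tcp [0.618  0.0786 0.2171] yaw 90.97 F [-0.   0.8 -0.4] op 59.7 j6 -0.01  SHIFT [-231.8   13.    67.2] TURN [  0.09   0.04 -18.53]
```

View pics/z8.png

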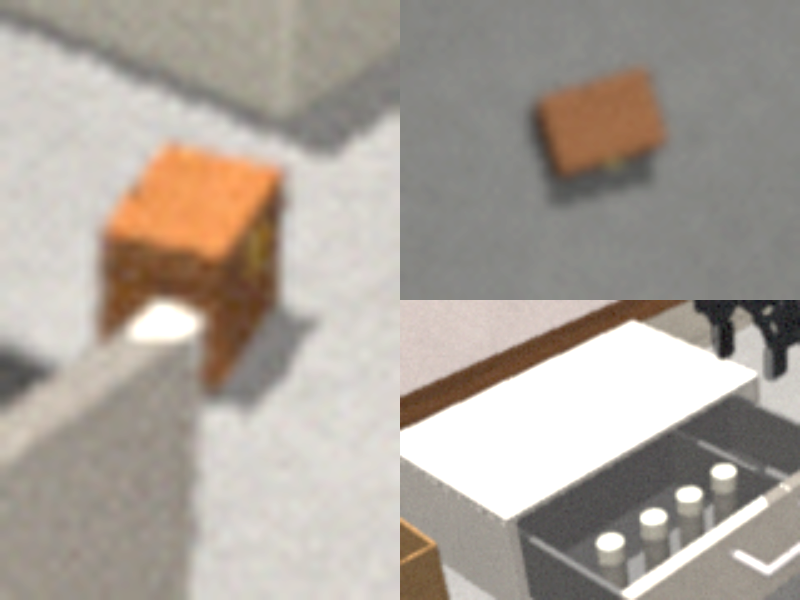

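Emit:
send_rows(plan=[{"x": -35,"y": 2,"z": 0,"ax": 0,"ay": 0,"az": 0,"hand": -0.4},{"x": -38,"y": 2,"z": 0,"ax": 0,"ay": 0,"az": 0,"hand": -0.4},{"x": -38,"y": 2,"z": 0,"ax": 0,"ay": 0,"az": 0,"hand": -0.4},{"x": -38,"y": 2,"z": 0,"ax": 0,"ay": 0,"az": 0,"hand": -0.4},{"x": -38,"y": 2,"z": 0,"ax": 0,"ay": 0,"az": 0,"hand": -0.4}])

```text
time: 33.4
tcp_pos: [0.6313, -0.1064, 0.2172]
tool_rot: [0.698, 0.716, 0.002, 0.0]
ft_force: [-0.0, 0.6, -0.0]
opening: 0.0597
```

Emit:
send_rows(plan=[{"x": -35,"y": 2,"z": 0,"ax": 0,"ay": 0,"az": 0,"hand": -0.4},{"x": 0,"y": 0,"z": 0,"ax": 0,"ay": 0,"az": -6,"hand": -0.4},{"x": 0,"y": 0,"z": 20,"ax": 0,"ay": 0,"az": -6,"hand": -0.4},{"x": 0,"y": 0,"z": 20,"ax": 0,"ay": 0,"az": -5,"hand": -0.4},{"x": 0,"y": 0,"z": 0,"ax": 0,"ay": 0,"az": 0,"hand": -0.4}])

```text
time: 33.82
tcp_pos: [0.6345, -0.1507, 0.1753]
tool_rot: [0.583, 0.813, 0.001, 0.001]
ft_force: [-0.4, -0.8, -0.7]
opening: 0.06
```

```bash
python3 -c "
from h import *
go(.635,-.153,.09,108)"
```

```text
t 33.82 tcp [ 0.6345 -0.1507  0.1753] yaw 108.68 F [-0.4 -0.8 -0.7] op 60.0 j6 -0.68  SHIFT [-2.4 -0.5 85.3] TURN [ 0.17 -0.02  0.68]
```

Emit:
send_rows(plan=[{"x": -2,"y": -1,"z": 20,"ax": 0,"ay": 0,"az": 0.6,"hand": -0.4},{"x": 0,"y": 0,"z": 25,"ax": 0,"ay": 0,"az": 0,"hand": -0.4},{"x": 0,"y": 0,"z": 25,"ax": 0,"ay": 0,"az": 0,"hand": -0.4},{"x": 0,"y": 0,"z": 10,"ax": 0,"ay": 0,"az": 0,"hand": -0.4},{"x": 0,"y": 0,"z": 0,"ax": 0,"ay": 0,"az": 0,"hand": -0.4}])

```text
time: 34.23
tcp_pos: [0.6359, -0.1509, 0.0963]
tool_rot: [0.593, 0.805, 0.002, 0.002]
ft_force: [-0.1, -0.7, 0.7]
opening: 0.0599
```

```bash
python3 -c "
from h import *
go(.635,-.153,.042,108)
s=cam('side');save(s,'side9.png')
cv2.imwrite('pics/z9.png',cv2.convertScaleAbs(cv2.resize(cv2.imread('pics/side9.png')[155:215,265:335],None,fx=8,fy=8,interpolation=cv2.INTER_CUBIC),alpha=1.4))"
```

```text
t 34.23 tcp [ 0.6359 -0.1509  0.0963] yaw 107.31 F [-0.1 -0.7  0.7] op 59.9 j6 -0.65  SHIFT [-1.6 -1.8 54.3] TURN [ 0.3   0.04 -0.69]
```

View pics/z9.png

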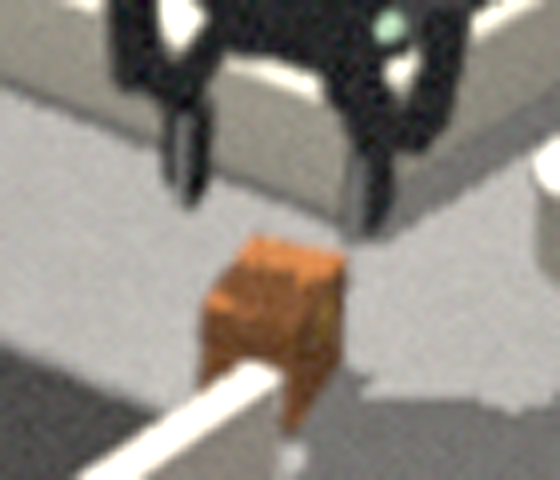

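The case is where it was (top-left corner at about (290.6,192)), with the fingers on either side. I go down and grip it.

Emit:
send_rows(plan=[{"x": -1.5,"y": -1.5,"z": 12,"ax": 0.3,"ay": 0,"az": -0.7,"hand": -0.4},{"x": 0,"y": 0,"z": 15,"ax": 0,"ay": 0,"az": 0,"hand": -0.4},{"x": 0,"y": -0.5,"z": 15,"ax": 0,"ay": 0,"az": 0,"hand": -0.4},{"x": 0,"y": 0,"z": 8,"ax": 0,"ay": 0,"az": 0,"hand": -0.4},{"x": 0,"y": 0,"z": 0,"ax": 0,"ay": 0,"az": 0,"hand": -0.4}])

```text
time: 34.7
tcp_pos: [0.6381, -0.1538, 0.0516]
tool_rot: [0.587, 0.809, 0.001, 0.005]
ft_force: [-0.8, -0.5, -0.8]
opening: 0.0598
```

```bash
python3 -c "
from h import *
go(.635,-.153,.042,108)"
```

```text
t 34.7 tcp [ 0.6381 -0.1538  0.0516] yaw 108.05 F [-0.8 -0.5 -0.8] op 59.8 j6 -0.67  SHIFT [ 1.8 -2.8  9.6] TURN [0.39 0.4  0.05]
```

Emit:
send_rows(plan=[{"x": 1.5,"y": -2.5,"z": 7,"ax": 0.4,"ay": 0.4,"az": 0,"hand": -0.4},{"x": 0,"y": 0,"z": 2,"ax": 0,"ay": 0,"az": 0,"hand": -0.4},{"x": 0,"y": 0,"z": 0,"ax": 0,"ay": 0,"az": 0,"hand": -0.1},{"x": 0,"y": 0,"z": 0,"ax": 0,"ay": 0,"az": 0,"hand": 0.1},{"x": 0,"y": 0,"z": 0,"ax": 0,"ay": 0,"az": 0,"hand": 0.4}])

```text
time: 35.12
tcp_pos: [0.6363, -0.1536, 0.0449]
tool_rot: [0.587, 0.809, 0.0, 0.001]
ft_force: [-0.8, -0.1, -2.5]
opening: 0.039
```

Emit:
send_rows(plan=[{"x": 0,"y": 0,"z": 0,"ax": 0,"ay": 0,"az": 0,"hand": 1},{"x": 0,"y": 0,"z": 0,"ax": 0,"ay": 0,"az": 0,"hand": 1},{"x": 0,"y": 0,"z": 0,"ax": 0,"ay": 0,"az": 0,"hand": 1},{"x": 0,"y": 0,"z": 0,"ax": 0,"ay": 0,"az": 0,"hand": 1},{"x": 0,"y": 0,"z": 0,"ax": 0,"ay": 0,"az": 0,"hand": 1}])

```text
time: 35.53
tcp_pos: [0.6365, -0.1536, 0.0456]
tool_rot: [0.587, 0.809, 0.0, 0.001]
ft_force: [0.4, -0.1, -0.8]
opening: 0.0391
```

```bash
python3 -c "
from h import *
go(.635,-.153,.21,108)"
```

```text
t 35.53 tcp [ 0.6365 -0.1536  0.0456] yaw 108.05 F [ 0.4 -0.1 -0.8] op 39.1 j6 -0.67  SHIFT [   0.8   -0.9 -164.4] TURN [0.11 0.1  0.05]
```

Emit:
send_rows(plan=[{"x": 0,"y": 0,"z": -12,"ax": 0,"ay": 0,"az": 0,"hand": 1},{"x": 0,"y": 0,"z": -30,"ax": 0,"ay": 0,"az": 0,"hand": 1},{"x": 0,"y": 0,"z": -30,"ax": 0,"ay": 0,"az": 0,"hand": 1},{"x": 0,"y": 0,"z": -30,"ax": 0,"ay": 0,"az": 5,"hand": 1},{"x": 0,"y": 0,"z": -30,"ax": 0,"ay": 0,"az": 6,"hand": 1}])

```text
time: 35.95
tcp_pos: [0.6331, -0.1524, 0.1778]
tool_rot: [0.663, 0.749, -0.002, -0.005]
ft_force: [1.1, -0.1, -1.9]
opening: 0.0394
```

Emit:
send_rows(plan=[{"x": 0,"y": 0,"z": -15,"ax": 0,"ay": 0,"az": 6,"hand": 1},{"x": 20,"y": 0,"z": 0,"ax": 0,"ay": 0,"az": 0,"hand": 1},{"x": 30,"y": -3,"z": 0,"ax": 0,"ay": 0,"az": 0,"hand": 1},{"x": 35,"y": -3,"z": 0,"ax": 0,"ay": 0,"az": 0,"hand": 1},{"x": 35,"y": -3,"z": 0,"ax": 0,"ay": 0,"az": 0,"hand": 1}])

```text
time: 36.37
tcp_pos: [0.6256, -0.036, 0.2081]
tool_rot: [0.709, 0.705, 0.001, 0.003]
ft_force: [0.3, 0.7, -1.7]
opening: 0.0392
```

```bash
python3 -c "
from h import *
go(.617,.039,.13,91.1)"
```

```text
t 36.37 tcp [ 0.6256 -0.036   0.2081] yaw 89.7 F [ 0.3  0.7 -1.7] op 39.2 j6 -0.17  SHIFT [75.2 -9.4 77.8] TURN [ 0.33  0.19 -1.4 ]
```

Emit:
send_rows(plan=[{"x": 30,"y": -4,"z": 0,"ax": 0,"ay": 0,"az": 0,"hand": 1},{"x": 25,"y": -4,"z": 0,"ax": 0,"ay": 0,"az": -1,"hand": 1},{"x": 9,"y": 0,"z": 0,"ax": 0.3,"ay": 0,"az": 0,"hand": 1},{"x": 0,"y": 0,"z": 0,"ax": 0,"ay": 0,"az": 0,"hand": 1},{"x": 0,"y": 0,"z": 0,"ax": 0,"ay": 0,"az": 0,"hand": 1}])

```text
time: 36.78
tcp_pos: [0.6159, 0.0372, 0.2137]
tool_rot: [0.701, 0.714, 0.001, 0.003]
ft_force: [-0.2, -0.4, -1.2]
opening: 0.0387
```

```bash
python3 -c "
from h import *
go(.617,.039,.067,91.1)
t=cam('top');s=cam('side');save(s,'side10.png')
print([onz(t,u,v,.094) for u,v in [(288.5,210)]])
cv2.imwrite('pics/z10.png',cv2.convertScaleAbs(cv2.resize(cv2.imread('pics/side10.png')[140:230,190:310],None,fx=5,fy=5,interpolation=cv2.INTER_CUBIC),alpha=1.4))"
```

```text
t 36.78 tcp [0.6159 0.0372 0.2137] yaw 91.04 F [-0.2 -0.4 -1.2] op 38.7 j6 -0.08  SHIFT [  2.1   0.4 146.7] TURN [ 0.28  0.14 -0.06]
[array([ 0.60666303, -0.0010598 ,  0.094     ])]
```

View pics/z10.png

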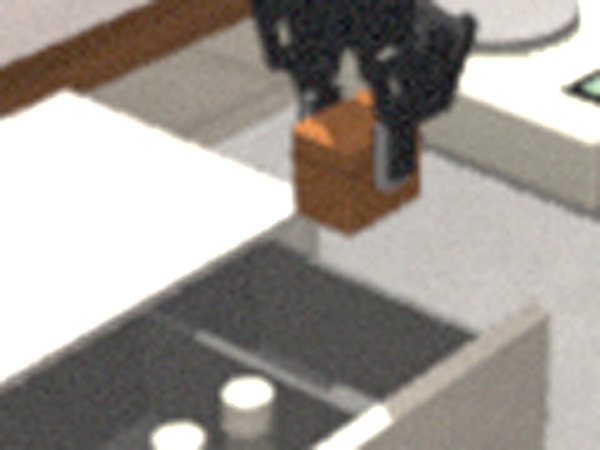

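The case hangs level between the jaws above the narrow bay. I lower it.

Emit:
send_rows(plan=[{"x": 1,"y": 0,"z": 20,"ax": 0.3,"ay": 0,"az": 0,"hand": 1},{"x": 0,"y": 0,"z": 25,"ax": 0,"ay": 0,"az": 0,"hand": 1},{"x": 0,"y": 0,"z": 25,"ax": 0,"ay": 0,"az": 0,"hand": 1},{"x": 0,"y": 0,"z": 15,"ax": 0,"ay": 0,"az": 0,"hand": 1},{"x": 0,"y": 0,"z": 5,"ax": 0,"ay": 0,"az": 0,"hand": 1}])

```text
time: 37.3
tcp_pos: [0.6182, 0.0304, 0.1228]
tool_rot: [0.704, 0.71, 0.0, 0.003]
ft_force: [-0.7, 4.9, 0.5]
opening: 0.0392
```

```bash
python3 -c "
from h import *
go(.617,.039,.067,91.1)"
```

```text
t 37.3 tcp [0.6182 0.0304 0.1228] yaw 90.54 F [-0.7  4.9  0.5] op 39.2 j6 -0.08  SHIFT [ 8.9 -1.4 55.8] TURN [ 0.26  0.23 -0.56]
```

Emit:
send_rows(plan=[{"x": 8,"y": -1,"z": -2,"ax": 0,"ay": 0,"az": 0,"hand": 1},{"x": 5,"y": 0,"z": 0,"ax": 0.2,"ay": 0.2,"az": -0.6,"hand": 1},{"x": 0,"y": 0,"z": 0,"ax": 0,"ay": 0,"az": 0,"hand": 1},{"x": 0,"y": 0,"z": 0,"ax": 0,"ay": 0,"az": 0,"hand": 1},{"x": 0,"y": 0,"z": 0,"ax": 0,"ay": 0,"az": 0,"hand": 1}])

```text
time: 37.72
tcp_pos: [0.6179, 0.0422, 0.127]
tool_rot: [0.701, 0.713, 0.0, 0.001]
ft_force: [-0.8, 0.3, -1.3]
opening: 0.0393
```

```bash
python3 -c "
from h import *
go(.617,.044,.067,91.1)
t=cam('top');save(t,'top11.png');s=cam('side');save(s,'side11.png')
o=np.zeros((600,800,3),np.uint8)
o[:,:400]=cv2.resize(cv2.imread('pics/side11.png')[150:210,235:275],(400,600),interpolation=cv2.INTER_CUBIC)
o[:300,400:]=cv2.resize(cv2.imread('pics/top11.png')[170:245,210:310],(400,300))
cv2.imwrite('pics/z11.png',cv2.convertScaleAbs(o,alpha=1.6))"
```

```text
t 37.72 tcp [0.6179 0.0422 0.127 ] yaw 91.03 F [-0.8  0.3 -1.3] op 39.3 j6 -0.07  SHIFT [ 1.9 -1.  60. ] TURN [ 0.09  0.03 -0.07]
```

View pics/z11.png

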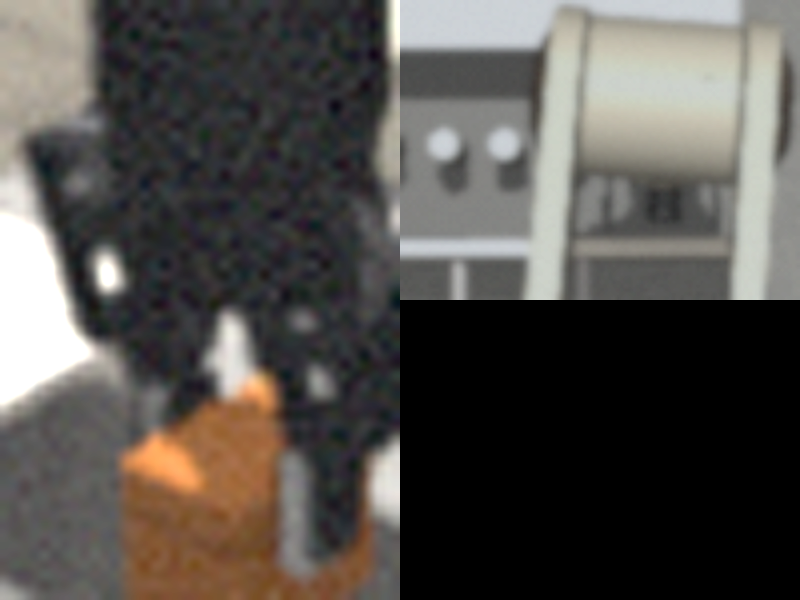

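Emit:
send_rows(plan=[{"x": 1,"y": 0,"z": 12,"ax": 0,"ay": 0,"az": 0,"hand": 1},{"x": 0.5,"y": 0,"z": 12,"ax": 0,"ay": 0,"az": 0,"hand": 1},{"x": 0.5,"y": 0,"z": 8,"ax": 0,"ay": 0,"az": 0,"hand": 1},{"x": 0,"y": 0,"z": 0,"ax": 0,"ay": 0,"az": 0,"hand": 1},{"x": 0,"y": 0,"z": 0,"ax": 0,"ay": 0,"az": 0,"hand": 1}])

```text
time: 38.23
tcp_pos: [0.6176, 0.0442, 0.0911]
tool_rot: [0.701, 0.713, 0.0, 0.001]
ft_force: [0.4, 0.1, -0.6]
opening: 0.0393
```

```bash
python3 -c "
from h import *
go(.617,.043,.067,91.1)"
```

```text
t 38.23 tcp [0.6176 0.0442 0.0911] yaw 91.02 F [ 0.4  0.1 -0.6] op 39.3 j6 -0.07  SHIFT [-1.2 -0.7 24.1] TURN [ 0.08  0.04 -0.08]
```

Emit:
send_rows(plan=[{"x": 0,"y": 0,"z": 10,"ax": 0,"ay": 0,"az": 0,"hand": 1},{"x": 0,"y": 0,"z": 8,"ax": 0,"ay": 0,"az": 0,"hand": 1},{"x": 0,"y": 0,"z": 4,"ax": 0,"ay": 0,"az": 0,"hand": 1},{"x": 0,"y": 0,"z": 1,"ax": 0,"ay": 0,"az": 0,"hand": 1},{"x": 0,"y": 0,"z": 0,"ax": 0,"ay": 0,"az": 0,"hand": 1}])

```text
time: 38.65
tcp_pos: [0.6174, 0.0442, 0.065]
tool_rot: [0.701, 0.713, -0.0, 0.0]
ft_force: [-0.1, 0.5, -2.8]
opening: 0.0393
```

```bash
python3 -c "
from h import *
go(.617,.043,.066,91.1)"
```

```text
t 38.65 tcp [0.6174 0.0442 0.065 ] yaw 91.01 F [-0.1  0.5 -2.8] op 39.3 j6 -0.07  SHIFT [-1.2 -0.4 -1. ] TURN [ 0.01  0.03 -0.09]
```

Emit:
send_rows(plan=[{"x": 0,"y": 0,"z": -0.5,"ax": 0,"ay": 0,"az": 0,"hand": 0},{"x": 0,"y": 0,"z": 0,"ax": 0,"ay": 0,"az": 0,"hand": -0.2},{"x": 0,"y": 0,"z": 0,"ax": 0,"ay": 0,"az": 0,"hand": -0.2},{"x": 0,"y": 0,"z": 0,"ax": 0,"ay": 0,"az": 0,"hand": -0.2},{"x": 0,"y": 0,"z": -15,"ax": 0,"ay": 0,"az": 0,"hand": -0.2}])

```text
time: 39.07
tcp_pos: [0.6171, 0.0441, 0.0798]
tool_rot: [0.701, 0.713, -0.001, -0.0]
ft_force: [-1.1, -0.5, -1.0]
opening: 0.0509
```

Emit:
send_rows(plan=[{"x": 0,"y": 0,"z": -25,"ax": 0,"ay": 0,"az": 0,"hand": -0.2},{"x": 0,"y": 0,"z": -30,"ax": 0,"ay": 0,"az": 0,"hand": -0.2},{"x": 0,"y": 0,"z": -30,"ax": 0,"ay": 0,"az": 0,"hand": -0.2},{"x": 0,"y": 0,"z": -30,"ax": 0,"ay": 0,"az": 0,"hand": 0.25},{"x": 0,"y": 0,"z": -20,"ax": 0,"ay": 0,"az": 0,"hand": 0.25}])

```text
time: 39.48
tcp_pos: [0.6158, 0.0442, 0.2193]
tool_rot: [0.701, 0.713, -0.002, -0.002]
ft_force: [1.4, -0.2, -0.2]
opening: 0.032
```

Emit:
send_rows(plan=[{"x": 15,"y": -20,"z": 0,"ax": 0,"ay": 0,"az": 0,"hand": 0.25},{"x": 25,"y": -30,"z": 0,"ax": 0,"ay": 0,"az": 0,"hand": 0.25},{"x": 25,"y": -30,"z": 0,"ax": 0,"ay": 0,"az": 0,"hand": 0.25},{"x": 20,"y": -30,"z": 0,"ax": 0,"ay": 0,"az": 0,"hand": 0.25},{"x": 0,"y": 0,"z": 0,"ax": 0,"ay": 0,"az": 0,"hand": 0.25}])

```text
time: 39.9
tcp_pos: [0.5029, 0.1286, 0.2266]
tool_rot: [0.702, 0.712, 0.003, 0.003]
ft_force: [-0.2, -0.6, 0.8]
opening: 0.0317
```

```bash
python3 -c "
from h import *
go(.479,.150,.16,91.1)
t=cam('top');save(t,'top12.png');s=cam('side');save(s,'side12.png')
o=np.zeros((600,800,3),np.uint8)
o[:,:400]=cv2.resize(cv2.imread('pics/top12.png')[100:265,180:290],(400,600))
o[:300,400:]=cv2.resize(cv2.imread('pics/side12.png')[140:260,130:290],(400,300))
o[300:,400:]=cv2.resize(cv2.imread('pics/top12.png')[230:290,315:395],(400,300))
cv2.imwrite('pics/z12.png',cv2.convertScaleAbs(o,alpha=1.5))
for x,y in [(.479,.2),(.479,.1)]: print(proj(s,[x,y,.09]),proj(t,[x,y,.095]))"
```

```text
t 39.9 tcp [0.5029 0.1286 0.2266] yaw 90.79 F [-0.2 -0.6  0.8] op 31.7 j6 0.09  SHIFT [ 21.8 -24.1  66.4] TURN [ 0.44  0.01 -0.31]
[257.59796974 257.15275066] [224.57477035 248.84518578]
[285.57714397 237.0513412 ] [255.99406562 249.47496937]
```

View pics/z12.png

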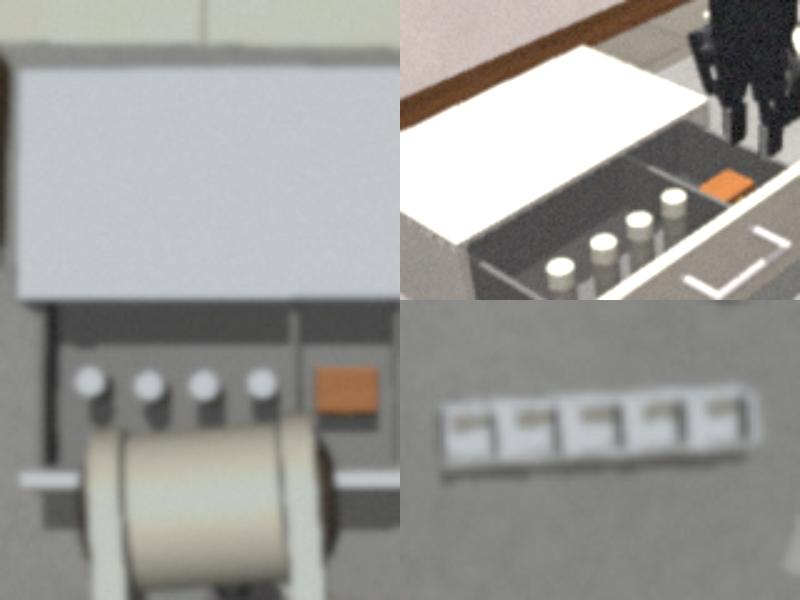

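All four jars and the case stand upright in their bays, the stand is empty and in place, and the bar is at x≈0.479, y≈0.150 as predicted. Next I grasp the handle.

Emit:
send_rows(plan=[{"x": 21,"y": -24,"z": 0,"ax": 0.4,"ay": 0,"az": -0.3,"hand": 0.25},{"x": 0,"y": 0,"z": 0,"ax": 0,"ay": 0,"az": 0,"hand": 0.25},{"x": 0,"y": 0,"z": 20,"ax": 0,"ay": 0,"az": 0,"hand": 0.25},{"x": 0,"y": 0,"z": 25,"ax": 0,"ay": 0,"az": 0,"hand": 0.25},{"x": 0,"y": 0,"z": 0,"ax": 0,"ay": 0,"az": 0,"hand": 0.25}])

```text
time: 40.42
tcp_pos: [0.4853, 0.1461, 0.1821]
tool_rot: [0.701, 0.713, 0.002, 0.003]
ft_force: [-0.1, -1.3, -0.3]
opening: 0.0315
```

```bash
python3 -c "
from h import *
go(.479,.150,.099,91.1)"
```

```text
t 40.42 tcp [0.4853 0.1461 0.1821] yaw 90.95 F [-0.1 -1.3 -0.3] op 31.5 j6 0.13  SHIFT [ 4.1 -6.8 83.1] TURN [ 0.41  0.07 -0.15]
```

Emit:
send_rows(plan=[{"x": 3,"y": -7,"z": 10,"ax": 0.4,"ay": 0,"az": 0,"hand": 0.25},{"x": 0,"y": -1,"z": 18,"ax": 0,"ay": 0,"az": 0,"hand": 0.25},{"x": 0,"y": -1,"z": 15,"ax": 0,"ay": 0,"az": 0,"hand": 0.25},{"x": 0,"y": 0,"z": 0,"ax": 0,"ay": 0,"az": 0,"hand": 0.25},{"x": 0,"y": 0,"z": 0,"ax": 0,"ay": 0,"az": 0,"hand": 0.25}])

```text
time: 40.83
tcp_pos: [0.4805, 0.1467, 0.1414]
tool_rot: [0.702, 0.712, -0.0, 0.001]
ft_force: [0.2, 0.1, 0.8]
opening: 0.0319
```

```bash
python3 -c "
from h import *
go(.479,.150,.099,91.1)"
```

```text
t 40.83 tcp [0.4805 0.1467 0.1414] yaw 90.75 F [0.2 0.1 0.8] op 31.9 j6 0.13  SHIFT [ 3.4 -1.5 42.4] TURN [ 0.07  0.1  -0.35]
```

Emit:
send_rows(plan=[{"x": 3,"y": -2,"z": 12,"ax": 0,"ay": 0,"az": 0,"hand": 0.25},{"x": 0,"y": -1,"z": 15,"ax": 0,"ay": 0,"az": 0,"hand": 0.25},{"x": 0,"y": -1,"z": 12,"ax": 0,"ay": 0,"az": 0,"hand": 0.25},{"x": 0,"y": 0,"z": 4,"ax": 0,"ay": 0,"az": 0,"hand": 0.25},{"x": 0,"y": 0,"z": 0,"ax": 0,"ay": 0,"az": 0,"hand": 0.25}])

```text
time: 41.25
tcp_pos: [0.4797, 0.1496, 0.1003]
tool_rot: [0.703, 0.711, 0.002, 0.003]
ft_force: [-1.0, -0.4, -0.7]
opening: 0.0321
```

```bash
python3 -c "
from h import *
go(.479,.150,.099,91.1)"
```

```text
t 41.25 tcp [0.4797 0.1496 0.1003] yaw 90.65 F [-1.  -0.4 -0.7] op 32.1 j6 0.14  SHIFT [ 0.4 -0.7  1.3] TURN [ 0.42  0.05 -0.45]
```

Now I close on the bar and push gently, speeding up gradually.

Emit:
send_rows(plan=[{"x": 0,"y": -0.5,"z": 2,"ax": 0.4,"ay": 0,"az": 0,"hand": 0.4},{"x": 0,"y": 0,"z": 0,"ax": 0,"ay": 0,"az": 0,"hand": 0.6},{"x": 0,"y": 0,"z": 0,"ax": 0,"ay": 0,"az": 0,"hand": 0.8},{"x": 0,"y": 0,"z": 0,"ax": 0,"ay": 0,"az": 0,"hand": 1},{"x": 0,"y": 0,"z": 0,"ax": 0,"ay": 0,"az": 0,"hand": 1}])

```text
time: 41.67
tcp_pos: [0.4805, 0.1498, 0.0999]
tool_rot: [0.703, 0.711, 0.0, 0.001]
ft_force: [0.8, 1.6, -8.4]
opening: 0.0078
```

Emit:
send_rows(plan=[{"x": 0,"y": 2,"z": 0,"ax": 0,"ay": 0,"az": 0,"hand": 1},{"x": 0,"y": 4,"z": 0,"ax": 0,"ay": 0,"az": 0,"hand": 1},{"x": 0,"y": 5,"z": 0,"ax": 0,"ay": 0,"az": 0,"hand": 1},{"x": 0,"y": 6,"z": 0,"ax": 0,"ay": 0,"az": 0,"hand": 1},{"x": 0,"y": 7,"z": 0,"ax": 0,"ay": 0,"az": 0,"hand": 1}])

```text
time: 42.08
tcp_pos: [0.5049, 0.1504, 0.0999]
tool_rot: [0.703, 0.711, -0.0, 0.0]
ft_force: [-2.4, 1.6, -4.8]
opening: 0.0078
```

```bash
python3 -c "
from h import *
go(.629,.153,.099,91.1)"
```

```text
t 42.08 tcp [0.5049 0.1504 0.0999] yaw 90.68 F [-2.4  1.6 -4.8] op 7.8 j6 0.13  SHIFT [  1.1 124.2   0.8] TURN [-0.02  0.02 -0.42]
```

Emit:
send_rows(plan=[{"x": 0,"y": 7,"z": 0,"ax": 0,"ay": 0,"az": 0,"hand": 1},{"x": 0,"y": 7,"z": 0,"ax": 0,"ay": 0,"az": 0,"hand": 1},{"x": 0,"y": 7,"z": 0,"ax": 0,"ay": 0,"az": 0,"hand": 1},{"x": 0,"y": 7,"z": 0,"ax": 0,"ay": 0,"az": 0,"hand": 1},{"x": 0,"y": 7,"z": 0,"ax": 0,"ay": 0,"az": 0,"hand": 1}])

```text
time: 42.5
tcp_pos: [0.5445, 0.1513, 0.0999]
tool_rot: [0.703, 0.711, 0.0, -0.0]
ft_force: [-1.9, 3.0, -3.0]
opening: 0.0077
```

Emit:
send_rows(plan=[{"x": 0,"y": 7,"z": 0,"ax": 0,"ay": 0,"az": 0,"hand": 1},{"x": 0,"y": 7,"z": 0,"ax": 0,"ay": 0,"az": 0,"hand": 1},{"x": 0,"y": 7,"z": 0,"ax": 0,"ay": 0,"az": 0,"hand": 1},{"x": 0,"y": 7,"z": 0,"ax": 0,"ay": 0,"az": 0,"hand": 1},{"x": 0,"y": 7,"z": 0,"ax": 0,"ay": 0,"az": 0,"hand": 1}])

```text
time: 42.92
tcp_pos: [0.5836, 0.1522, 0.0999]
tool_rot: [0.703, 0.711, 0.0, -0.0]
ft_force: [-1.9, 4.3, -2.6]
opening: 0.0077
```

Emit:
send_rows(plan=[{"x": 0,"y": 7,"z": 0,"ax": 0,"ay": 0,"az": 0,"hand": 1},{"x": 0,"y": 6,"z": 0,"ax": 0,"ay": 0,"az": 0,"hand": 1},{"x": 0,"y": 5,"z": 0,"ax": 0,"ay": 0,"az": 0,"hand": 1},{"x": 0,"y": 4,"z": 0,"ax": 0,"ay": 0,"az": 0,"hand": 1},{"x": 0,"y": 3,"z": 0,"ax": 0,"ay": 0,"az": 0,"hand": 1}])

```text
time: 43.33
tcp_pos: [0.6123, 0.1529, 0.0998]
tool_rot: [0.703, 0.711, 0.001, -0.0]
ft_force: [-2.6, 5.6, -2.0]
opening: 0.0076
```

```bash
python3 -c "
from h import *
go(.629,.153,.099,91.1)"
```

```text
t 43.33 tcp [0.6123 0.1529 0.0998] yaw 90.69 F [-2.6  5.6 -2. ] op 7.6 j6 0.11  SHIFT [-0.1 16.7  0.9] TURN [ 0.03 -0.11 -0.41]
```

Emit:
send_rows(plan=[{"x": 0,"y": 3,"z": 0,"ax": 0,"ay": 0,"az": 0,"hand": 1},{"x": 0,"y": 3,"z": 0,"ax": 0,"ay": 0,"az": 0,"hand": 1},{"x": 0,"y": 3,"z": 0,"ax": 0,"ay": 0,"az": 0,"hand": 1},{"x": 0,"y": 3,"z": 0,"ax": 0,"ay": 0,"az": 0,"hand": 1},{"x": 0,"y": 2,"z": 0,"ax": 0,"ay": 0,"az": 0,"hand": 1}])

```text
time: 43.75
tcp_pos: [0.6275, 0.1532, 0.0999]
tool_rot: [0.703, 0.711, 0.001, -0.001]
ft_force: [-2.2, 4.7, -2.9]
opening: 0.0077
```

Emit:
send_rows(plan=[{"x": 0,"y": 2,"z": 0,"ax": 0,"ay": 0,"az": 0,"hand": 1},{"x": 0,"y": 2,"z": 0,"ax": 0,"ay": 0,"az": 0,"hand": 1},{"x": 0,"y": 2,"z": 0,"ax": 0,"ay": 0,"az": 0,"hand": 1},{"x": 0,"y": 2,"z": 0,"ax": 0,"ay": 0,"az": 0,"hand": 1},{"x": 0,"y": 2,"z": 0,"ax": 0,"ay": 0,"az": 0,"hand": 1}])

```text
time: 44.17
tcp_pos: [0.6309, 0.1534, 0.0998]
tool_rot: [0.702, 0.712, -0.006, -0.007]
ft_force: [-21.7, 1.6, 8.7]
opening: 0.0075
```

```bash
python3 -c "
from h import *
go(.629,.153,.099,91.1)"
```

```text
t 44.17 tcp [0.6309 0.1534 0.0998] yaw 90.77 F [-21.7   1.6   8.7] op 7.5 j6 0.1  SHIFT [-0.4 -1.9  0.8] TURN [-1.04 -0.03 -0.33]
```

The drawer is against its stop: 0.150 m of travel from the grasp, then the force rose. I release and withdraw.

Emit:
send_rows(plan=[{"x": 0,"y": 0,"z": 0,"ax": 0,"ay": 0,"az": 0,"hand": 0.4},{"x": 0,"y": 0,"z": 0,"ax": 0,"ay": 0,"az": 0,"hand": 0.25},{"x": 0,"y": 0,"z": 0,"ax": -1,"ay": 0,"az": 0,"hand": 0.25},{"x": 0,"y": 0,"z": -8,"ax": 0,"ay": 0,"az": 0,"hand": 0.25},{"x": 0,"y": 0,"z": -20,"ax": 0,"ay": 0,"az": 0,"hand": 0.25}])

```text
time: 44.58
tcp_pos: [0.6303, 0.1516, 0.1261]
tool_rot: [0.703, 0.712, -0.002, 0.0]
ft_force: [0.8, -0.2, 0.3]
opening: 0.0318
```

Emit:
send_rows(plan=[{"x": 0,"y": 0,"z": -30,"ax": 0,"ay": 0,"az": 0,"hand": 0.25},{"x": 0,"y": 0,"z": -30,"ax": 0,"ay": 0,"az": 0,"hand": 0.25},{"x": 0,"y": -20,"z": -25,"ax": 0,"ay": 0,"az": 0,"hand": 0.25},{"x": 0,"y": -35,"z": 0,"ax": 0,"ay": 0,"az": 0,"hand": 0.25},{"x": -20,"y": -35,"z": 0,"ax": 0,"ay": 0,"az": 0,"hand": 0.25}])

```text
time: 45.0
tcp_pos: [0.5436, 0.1309, 0.2208]
tool_rot: [0.703, 0.711, 0.002, 0.004]
ft_force: [0.3, -0.1, 0.1]
opening: 0.0316
```

Emit:
send_rows(plan=[{"x": -20,"y": -35,"z": 0,"ax": 0,"ay": 0,"az": 0,"hand": 0.25},{"x": -20,"y": -30,"z": 0,"ax": 0,"ay": 0,"az": 0,"hand": 0.25},{"x": -20,"y": -20,"z": 0,"ax": 0,"ay": 0,"az": 0,"hand": 0.25},{"x": 0,"y": 0,"z": 0,"ax": 0,"ay": 0,"az": 0,"hand": 0.25},{"x": 0,"y": 0,"z": 0,"ax": 0,"ay": 0,"az": 0,"hand": 0.25}])

```text
time: 45.42
tcp_pos: [0.4514, 0.0659, 0.2258]
tool_rot: [0.703, 0.711, 0.005, 0.009]
ft_force: [0.2, -0.1, 0.6]
opening: 0.0321
```

```bash
python3 -c "
from h import *
go(.629,.153,.099,91.1)
t=cam('top');save(t,'top13.png');s=cam('side');save(s,'side13.png')
o=np.zeros((600,800,3),np.uint8)
o[:,:400]=cv2.resize(cv2.imread('pics/top13.png')[100:280,180:400],(400,327)).repeat(1,0) if 0 else np.vstack([cv2.resize(cv2.imread('pics/top13.png')[100:280,180:400],(400,327)),np.zeros((273,400,3),np.uint8)])
o[:450,400:]=cv2.resize(cv2.imread('pics/side13.png')[140:275,90:210],(400,450))
cv2.imwrite('pics/z13.png',cv2.convertScaleAbs(o,alpha=1.5))
print(proj(s,[.629,.203,.09]),proj(s,[.629,.103,.09]))"
```

```text
t 45.42 tcp [0.4514 0.0659 0.2258] yaw 90.66 F [ 0.2 -0.1  0.6] op 32.1 j6 -0.03  SHIFT [ 85.7 176.1 129.8] TURN [ 1.13  0.3  -0.44]
[211.47072973 231.99010797] [240.07990576 214.61545535]
```

View pics/z13.png

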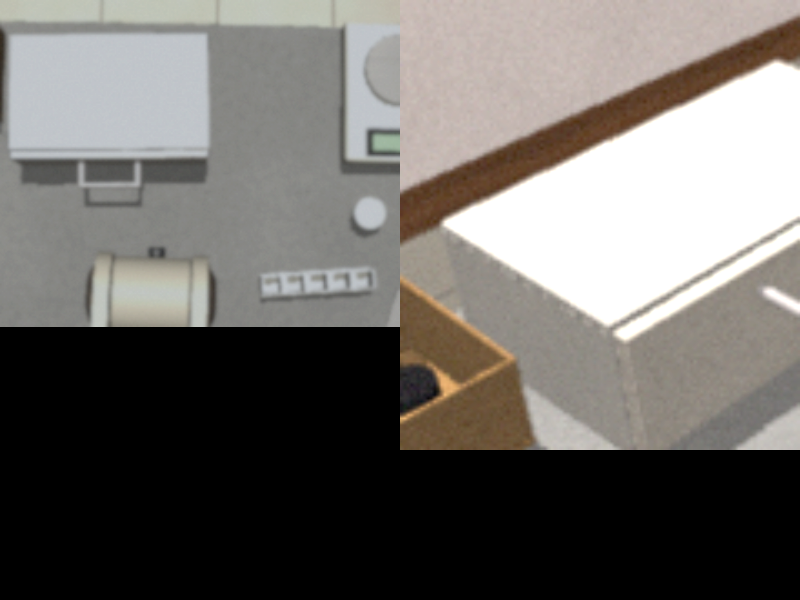

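The picture shows the drawer flush with the unit (panel line at y≈152 in the crop), the stand empty at its original place, and the tub and balance where they were. I hand the job in.

```bash
python3 -c "
from bench import *
print(sign_off())"
```

```text
the job is handed in; nothing more can be done
None
```

I carried out the whole task and handed it in at about 45.5 s of the 210 s allowed; sign-off gives no verdict.

**What was done:**
- I pulled the drawer to its stop.
- I lifted the four jars that were there (pockets 1, 2, 3 and 5 from the left) straight up and stood them in a row in the wide bay.
- I put the case in the narrow bay.
- I pushed the drawer shut slowly by its handle.

**Last checks:**
- **Before closing:** the picture showed all four jars and the case upright in their bays, and the stand empty. The stand was within about half a camera pixel (1–2 mm) of its starting place.
- **After closing:** the front panel sits flush with the unit. The arm measured 0.150 m of travel and then met a firm stop.
- **Not checked:** nothing inside the drawer can be seen once it is shut, so I have no picture of the contents after closing. The push was slow and I saw no jolt in the force readings.

**Disagreements and marginal points:**
- **Camera error:** the two cameras disagreed by about 4–5 mm on the jar positions. I used the average, and the grasps confirmed it.
- **Case grazed the wall:** the case touched the right wall of the bay with about 5 N while going in. I re-centred it and set it down without force.
- **Jar releases:** jar 1 touched the floor with about 16 N. Jars 2 and 3 were let go 1–2 mm above it and jar 4 about 3.5 mm above. All four stood upright afterwards.
- **Wrist force:** it read up to 50 N when the drawer reached its open stop, below the 120 N limit.

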